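# Lock the umbrella clamp with the bottle opener

## Robot

A 7-joint arm with a two-finger parallel gripper is mounted at the origin on the work surface. World frame = base frame: x ahead of the robot, y to its left, z up, the work surface at z = 0. Lengths are in m, angles in rad, forces in N, time in s.
With the tool pointing down it reaches from about 0.425 to 0.875 m from the base axis. Payload 4.7 kg.
Tool frame: the origin (TCP) lies on the centre line of the jaws, within the pads' length; the fingertips stand 8 mm ahead of it and the grasp point (between the pads) lies 11 mm behind it; z points along the fingers, y is the direction in which the jaws open and shut (so a half turn about z gives the same grasp; the last joint's range is limited). The gripper opens to 87 mm and grips with 3 to 60 N. Pads are 19 mm wide; open, the fingers measure 117 mm over their backs; the gripper's body (75 mm by 190 mm) begins 51 mm behind the grasp point.
Start: joints at [1.249, 0.321, -0.07, 1.45, 0.023, 1.371, -0.057], TCP at [0.214, -0.614, 0.198] pointing down, gripper open.
Joint ranges: [-2.86, 2.86], [-0.3, 2.09], [-1.38, 1.24], [0.06, 2.45], [-1.56, 4.7], [0.09, 2.05], [-2.69, 2.69]. Speed limits (rad/s): [2.57, 2.57, 3.14, 3.14, 3.14, 3.14, 3.14].

## Interface

Orientations are given as a rotation vector (axis times angle).
In Python, from bench import status, optics, order gives the robot as it stands.
- The arm moves only by the tool step_arm, never from a script. Its argument "rows" is a list of rows, each a list of 3 entries, a list of its own where there are three numbers: the turn, a rotation vector about the tool's x, y, z in degrees, then the shift along the tool's x, y, z in mm, then the finger opening in mm, from 0 to 87. A call has 1 to 12 rows; each row shifts and turns the pose as measured when the row begins, along the tool's axes as they then stand; what a row does not reach is not made up. A row lasts 1/12 s, in which the tool goes at most 41.7 mm and 7.16 degrees, less where a joint would pass 70% of its speed; a pose out of reach is approached as far as the arm can. A call is refused whole if a number of a shift passes 41.7 or a number of a turn 7.16, either way. A call with a gripper value outside its range is refused whole. The fingers move at their own pace and stop on an object; "grip_force" is the grip in N (left out, the last holds). Time passes only in rows, so rows that do not move let the fingers close. It gives the time, the measured TCP pose, the force and the opening at its end, in the units of the state.
- status.get_state(): the state, without advancing time (a new reading comes with each control period).
- optics.get_image(name): name is "scene" or "top" or "wrist"; returns a dict with "frame" (400x640x3 uint8, red, green, blue), "range_z" (400x640 float32, m along the optical axis (not along the pixel's ray), 0 where there is no reading), "K" (3x3 intrinsics, pixels), "k1" (the pictures are not rectified: a ray, as slopes to the right and down, at radius r is drawn at 1 + k1 r^2 times it, then the intrinsics apply), "R" (3x3) and "t" (3): a world point X has camera coordinates R X + t. Camera axes: x right, y down, z forward; pixel columns grow to the right and rows downward; lengths in m; the calibration is good to about 2 mm. A picture is of the moment at which its call begins.
- order.close_job(): hands the job in, once; it reports no verdict.
The state is a dict: "time": time; "joint_positions": joint angles; "qd": joint speeds; "joint_torque": joint torques, N m; "position": TCP position; "tool_rot": TCP orientation; "ft_force": force on the tool from outside, world axes, zero at the start; "torque": the same for the moment, N m; "grip_width": opening from 0.0 (shut) to 1.0 (fully open).
Only numpy, scipy, OpenCV 4.12 (cv2) and the standard library are available. Lean on these libraries where they do the work, as an engineer would, in place of code of your own. Each camera call takes 0.05 s, during which the arm holds its last target.

## Task

Lock the umbrella clamp on the table edge so that it holds the pole: put the flat blade of the steel bottle opener into the slot of its press-and-turn cam lock, push the lock down to its stop and turn it a quarter turn clockwise, without forcing it, until it comes up against its end stop and springs up into its locking notch. Then stand the opener back in its pocket in the wooden stand, blade down, and leave the mug, its coaster and the fly swatter where they are.

Things in the scene. Friction and masses are not known exactly. Their poses are not given: they have to be found in the camera images.
- opener_grip (a point): Centre of the 12 mm thick, 28 mm wide handle of the loose stainless bottle opener (150 mm long, about 0.16 kg), which stands blade down in the wooden stand, perhaps leaning a few degrees. The point is 100 mm above the blade's tip and 50 mm below the top. Axes: z up the opener, y across its width, x across its thickness. In the stand the handle is free from 64 mm above the tip upwards.
- opener_tip (a point): Middle of the square end of the opener's blade, axes as opener_grip. From here up: flat blade 50 mm long, 26 mm wide (y), 3.5 mm thick (x), with a 7 mm thick shoulder from 42 mm; flat handle from 50 to 118 mm, 28 mm wide and 12 mm thick; on top a round-bar cap-lifter loop 40 mm wide (y) and 9 mm thick (x).
- pocket (a point): Middle of the mouth of the opener's pocket in the top face of the fixed dark wooden stand (66 x 112 mm, 70 mm high; its other hole, 54 mm away, is a round well with a cork in it). The pocket is 16 mm along this point's x, 34 mm along its y, and 64 mm deep straight down (z is up), with bevelled edges; the opener may stand in it either way round.
- lock_slot (a point): Middle of the top of the cam lock, a steel disc 39 mm across in a 42 mm bore, flush with the clamp block. Fixed to the clamp: z up, x to the pole, y across. A slot 5.2 mm wide, 9 mm deep, edges bevelled 0.7 mm, runs right across the disc; unlocked, up to 0.25 rad (14 deg) either way from y: this pose does not tell where. Locked, at its end stop, it points to the pole (along x).
- plug (a joint): How far the sprung lock disc is pressed below flush, m: 0 unlocked, 0.007 at its stop, 0.0025 when locked. The spring pushes back with 7 N at first, 12 N at the stop. It turns clockwise from above, against about 0.15 N m, only while pressed 5 mm or more; part-way round a lug keeps it down, and at the end stop the lug lets it spring up to 2.5 mm into its locking notch.
- pole_top (a point): Middle of the open top of the upright umbrella pole (38 mm across), 153 mm above the table, just beyond its far edge. The fixed clamp that grips it is a grey cast block on the table edge (106 mm towards the pole, 86 mm across, its top 45 mm above the table), a collar, and a turning screw with a black star knob on the collar's y side. Axes as lock_slot.
- mug: White ceramic mug, 82 mm across and 95 mm high with a handle on one side, standing on the coaster; origin in the middle of its underside, z up.
- coaster: Round green glass coaster, 100 mm across and 8 mm thick, under the mug; origin in the middle of its underside.
- swatter: Plastic fly swatter, 410 mm long and up to 9 mm thick, lying flat on the table to the left of the work; origin on the table under the middle of its 110 x 100 mm head, x from the handle to the head, so that the handle ends 355 mm behind.
There are look-alikes about, which are no part of the job. Of the things like the part that bears opener_grip, leave any that is pink; of the rest the larger one is meant.

How it is judged:
By the outcome, as a careful person would: the job done as asked, in the order asked, and still so for the second after the job is handed in, with the robot touching nothing.
It also fails if it takes over 72 s, if anything falls off the work surface, if the arm or the gripper's body presses on something with over 40 N, if the wrist force passes 120 N, or if a joint passes its speed limit or range.

## Working session

There is one attempt and no reset: what is moved stays moved. The work goes in short steps, Python scripts to look and compute and a tool call to move; the robot and the scene stay as the last step left them, time stands still between calls to the robot, and variables do not carry over. Pictures are saved under pics/ and viewed, and the job is handed in when it is done.

Besides the shell and the picture viewer there is one more tool, called after ">>>" as name([rows], argument=value, ...), one row to a line, values as JSON. step_arm: Moves the arm, as the interface text tells. Its arguments: {"type":"object","properties":{"rows":{"type":"array"},"grip_force":{"type":"number"}},"required":["rows"]}

```bash
ls; mkdir -p pics; cat > h.py <<'E'
import numpy as np, cv2
from bench import status, optics, order
from scipy.spatial.transform import Rotation as Ro
def grab(n,tag):
    d=optics.get_image(n); np.savez(f'{n}_{tag}.npz',**d); cv2.imwrite(f'pics/{n}_{tag}.png',d['frame'][:,:,::-1]); return d
def load(n,tag): return dict(np.load(f'{n}_{tag}.npz'))
def ray(d,u,v):
    K=d['K'];x=(u-K[0,2])/K[0,0];y=(v-K[1,2])/K[1,1]
    rd=np.hypot(x,y);r=rd
    for _ in range(20): r=rd/(1+d['k1']*r*r)
    s=r/rd if rd>0 else 1
    w=d['R'].T@np.array([x*s,y*s,1.]); return -d['R'].T@d['t'],w
def onplane(d,u,v,z):
    o,w=ray(d,u,v); return o+w*(z-o[2])/w[2]
def depthpt(d,u,v):
    o,w=ray(d,u,v); return o+w*float(d['range_z'][int(round(v)),int(round(u))])
def proj(d,X):
    c=d['R']@np.asarray(X)+d['t'];x,y=c[0]/c[2],c[1]/c[2];f=1+d['k1']*(x*x+y*y)
    return d['K'][0,0]*x*f+d['K'][0,2],d['K'][1,1]*y*f+d['K'][1,2]
def crop(d,name,u0,v0,u1,v1,s):
    im=d['frame'][v0:v1,u0:u1,::-1]; cv2.imwrite(f'pics/{name}.png',cv2.resize(im,None,fx=s,fy=s,interpolation=cv2.INTER_CUBIC))
E
python3 - <<'E'
from h import *
for n in ['scene','top','wrist']:
    d=grab(n,'a'); print(n,d['K'][0],d['K'][1],d['k1'],-d['R'].T@d['t'])
print(status.get_state())
E
```

```text
pics
scene [418.2266377    0.         318.43094425] [  0.         418.2266377  205.42261304] 0.01216164412293477 [1.09075837 0.166931   0.75453951]
top [511.14029996   0.         327.52262093] [  0.         511.14029996 216.78903114] 0.0556403912323594 [0.32838834 0.07778015 1.45272689]
wrist [314.52735541   0.         319.47404841] [  0.         314.52735541 200.93512028] -0.0195304186985216 [ 0.28616235 -0.58939414  0.38364012]
{'time': 0.15, 'joint_positions': array([ 1.24911032,  0.3216861 , -0.07008475,  1.45138701,  0.0225716 ,
        1.37079982, -0.05686593]), 'qd': array([-0.00041538, -0.00303828,  0.00072292, -0.00262832, -0.00011753,
        0.00209598,  0.00018376]), 'joint_torque': array([-4.74043882e-04, -4.91792357e+01, -4.04947763e-01, -3.12879217e+01,
       -6.41012820e-02,  4.04014054e-02,  1.21042294e-04]), 'position': array([ 0.21399749, -0.61328259,  0.197095  ]), 'tool_rot': array([-3.09596342e+00, -5.24814039e-01,  4.81029635e-04]), 'ft_force': array([ 0.74103838, -1.01006363, -0.19667302]), 'torque': array([ 0.0204444 ,  0.01114402, -0.06359112]), 'grip_width': 1.0008829008146636}
```

View pics/scene_a.png

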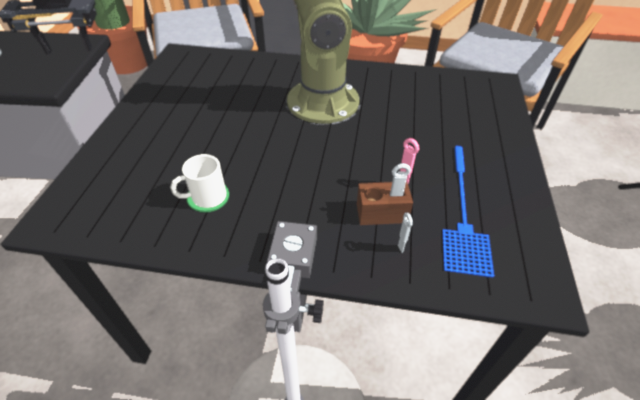

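View pics/top_a.png

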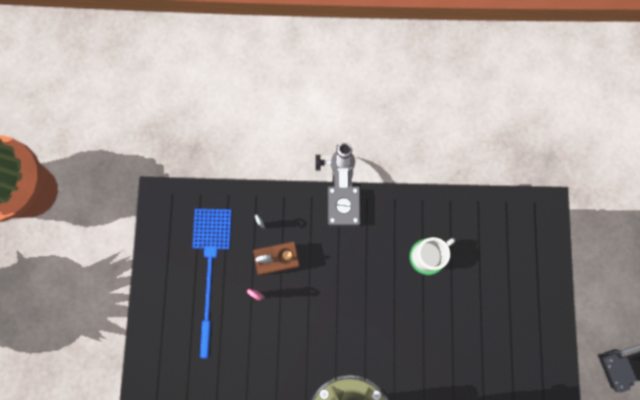

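View pics/wrist_a.png

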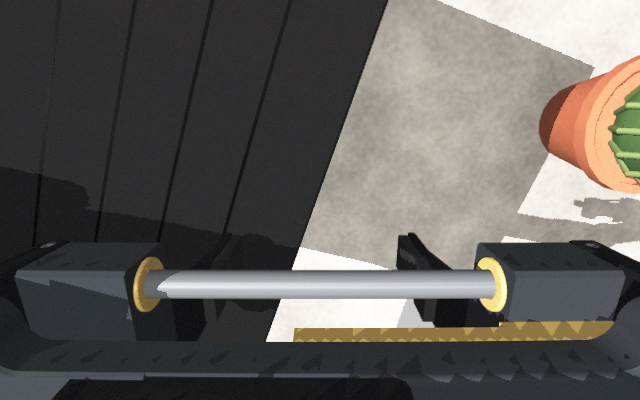

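The three opener-like things in the scene view are a pink one at (410,150), a steel one in the stand at (400,180), and a small steel one standing at (405,232). I'll enlarge them to confirm which is meant.

```bash
python3 - <<'E'
from h import *
d=load('scene','a'); crop(d,'c1',340,130,430,260,4.5)
crop(d,'c2',250,210,340,330,4.5)
t=load('top','a'); crop(t,'c3',230,130,390,310,3.3)
def hh(n,u,v): print(n,u,v,depthpt(load(n,'a'),u,v).round(4))
for u,v in [(400,170),(399,185),(405,220),(405,240),(410,145),(408,160),(293,243),(371,197),(371,187)]: hh('scene',u,v)
for u,v in [(343,206),(343,190),(263,259),(286,255),(256,294),(259,220)]: hh('top',u,v)
E
```

```text
scene 400 170 [0.2722 0.2479 0.0019]
scene 399 185 [0.4261 0.237  0.0989]
scene 405 220 [0.5192 0.2536 0.0926]
scene 405 240 [0.5344 0.2613 0.0461]
scene 410 145 [0.1645 0.2717 0.    ]
scene 408 160 [0.336  0.2551 0.0948]
scene 293 243 [0.5766 0.0283 0.0395]
scene 371 197 [0.4133 0.1805 0.0365]
scene 371 187 [0.4131 0.1774 0.0693]
top 343 206 [0.5787 0.0298 0.0489]
top 343 190 [0.6259 0.0304 0.0408]
top 263 259 [0.4205 0.2368 0.1269]
top 286 255 [0.4387 0.184  0.0442]
top 256 294 [0.3308 0.2478 0.1484]
top 259 220 [0.5247 0.254  0.1091]
```

View pics/c1.png

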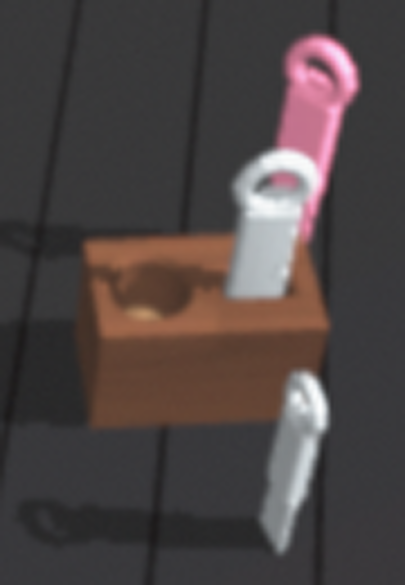

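View pics/c2.png

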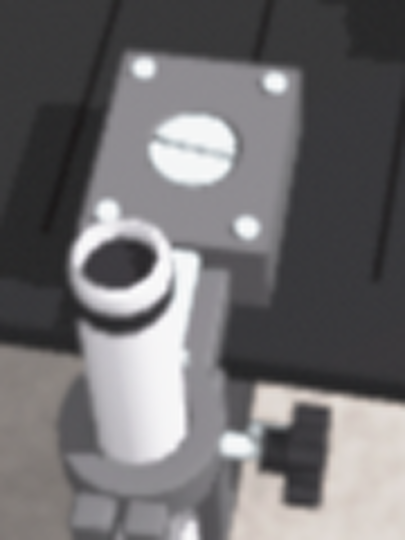

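View pics/c3.png

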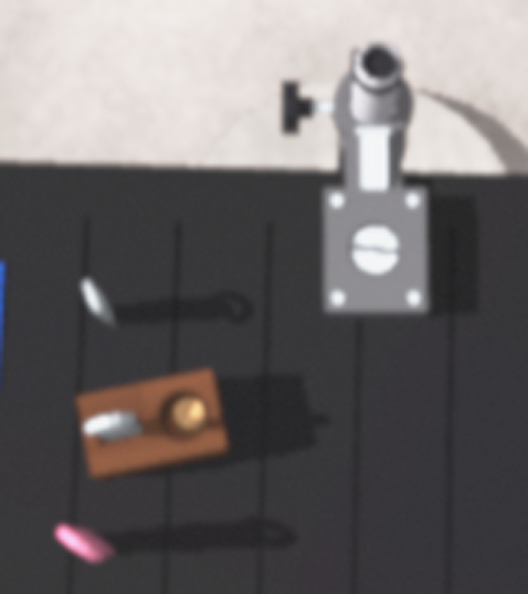

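The opener meant is the steel one standing in the stand: crop at (265,225), about 28 mm wide with a loop. The free-standing steel one at (295,460) is visibly smaller, and the pink one is excluded. Next I'll plan a sweep to see the lock with the wrist camera.

```bash
cat >> h.py <<'E'
def st():
    s=status.get_state(); R=Ro.from_rotvec(s['tool_rot']); M=R.as_matrix()
    ty=np.degrees(np.arctan2(M[1,1],M[0,1])); return s,M,ty
def show():
    s,M,ty=st(); print('t',round(s['time'],2),'p',s['position'].round(4),'yawY',round(ty,2),'z',M[:,2].round(4),'F',s['ft_force'].round(1),'T',s['torque'].round(2),'g',round(s['grip_width']*87,1),'q',s['joint_positions'].round(2))
def down(ty):
    a=np.radians(ty); y=np.array([np.cos(a),np.sin(a),0]); z=np.array([0,0,-1.]); return np.column_stack([np.cross(y,z),y,z])
def plan(wps,op,dec=0):
    """wps: list of (xyz, R). prints rows"""
    s,M,_=st(); p=s['position']; R=M
    rows=[]
    for X,Rt in wps:
        X=np.asarray(X); sh=(R.T@(X-p)*1000).round(dec)+0.; rv=np.degrees(Ro.from_matrix(R.T@Rt).as_rotvec()).round(1)+0.
        rows.append([rv.tolist(),sh.tolist(),op]); p=p+R@sh/1000; R=R@Ro.from_rotvec(np.radians(rv)).as_matrix()
    for i in range(0,len(rows),12): print(str(rows[i:i+12]).replace(' ',''))
    mx=max(max(map(abs,r[1])) for r in rows); mt=max(max(map(abs,r[0])) for r in rows)
    print('max',mx,mt)
def lin(X,ty,n,op,dec=0,polar=False):
    s,M,y0=st(); p=s['position']; X=np.asarray(X,float); w=[]
    dy=(ty-y0+180)%360-180
    for i in range(1,n+1):
        f=i/n
        if polar:
            a0,a1=np.arctan2(p[1],p[0]),np.arctan2(X[1],X[0]); r=np.hypot(*p[:2])*(1-f)+f*np.hypot(*X[:2]); a=a0+f*(a1-a0)
            q=np.array([r*np.cos(a),r*np.sin(a),p[2]*(1-f)+f*X[2]])
        else: q=p*(1-f)+f*X
        w.append((q,down(y0+f*dy)))
    plan(w,op,dec)
E
python3 - <<'E'
from h import *
show()
lin([.575,-.07,.26],0,20,87,polar=True)
d=load('scene','a')
t=load('top','a')
print(onplane(t,430,270,0),onplane(t,433,250,.1))
E
```

```text
t 0.15 p [ 0.214  -0.6133  0.1971] yawY -70.76 z [-5.0e-04  1.4e-03 -1.0e+00] F [ 0.7 -1.  -0.2] T [ 0.02  0.01 -0.06] g 87.1 q [ 1.25  0.32 -0.07  1.45  0.02  1.37 -0.06]
[[[-0.1,0.0,-3.5],[36.0,-5.0,-3.0],87],[[0.0,0.0,-3.6],[36.0,-4.0,-3.0],87],[[0.0,0.0,-3.5],[35.0,-4.0,-3.0],87],[[0.0,0.0,-3.6],[36.0,-4.0,-4.0],87],[[0.0,0.0,-3.5],[35.0,-3.0,-3.0],87],[[0.0,0.0,-3.5],[35.0,-4.0,-3.0],87],[[0.0,0.0,-3.6],[35.0,-3.0,-3.0],87],[[0.0,0.0,-3.5],[35.0,-3.0,-3.0],87],[[0.0,0.0,-3.5],[34.0,-3.0,-3.0],87],[[0.0,0.0,-3.6],[35.0,-2.0,-3.0],87],[[0.0,0.0,-3.5],[34.0,-3.0,-4.0],87],[[0.0,0.0,-3.6],[34.0,-2.0,-3.0],87]]
[[[0.0,0.0,-3.5],[34.0,-2.0,-3.0],87],[[0.0,0.0,-3.5],[34.0,-2.0,-3.0],87],[[0.0,0.0,-3.6],[33.0,-1.0,-3.0],87],[[0.0,0.0,-3.5],[33.0,-2.0,-3.0],87],[[0.0,0.0,-3.5],[33.0,-1.0,-4.0],87],[[0.0,0.0,-3.6],[33.0,-1.0,-3.0],87],[[0.0,0.0,-3.5],[33.0,-1.0,-3.0],87],[[0.0,0.0,-3.6],[33.0,-1.0,-3.0],87]]
max 36.0 3.6
[ 0.40974232 -0.2211588   0.        ] [ 0.45709043 -0.20899078  0.1       ]
```

>>> step_arm([
  [[0,0,-3.5],[36,-4,-4],87],
  [[0,0,-3.5],[36,-4,-4],87],
  [[0,0,-3.5],[36,-4,-4],87],
  [[0,0,-3.5],[36,-4,-4],87],
  [[0,0,-3.5],[35,-4,-4],87],
  [[0,0,-3.5],[35,-4,-4],87],
  [[0,0,-3.5],[35,-3,-4],87],
  [[0,0,-3.5],[35,-3,-4],87],
  [[0,0,-3.5],[35,-3,-4],87],
  [[0,0,-3.5],[35,-3,-4],87],
  [[0,0,-3.5],[34,-3,-4],87],
  [[0,0,-3.5],[34,-3,-4],87],
])

```text
time: 1.15
position: [0.5122, -0.3194, 0.2375]
tool_rot: [-2.685, -1.61, 0.013]
ft_force: [-0.1, -0.1, -0.1]
grip_width: 0.999
```

```bash
python3 - <<'E'
from h import *
show()
lin([.575,-.07,.26],0,12,87,polar=True)
E
```

```text
t 1.15 p [ 0.5122 -0.3194  0.2375] yawY -28.11 z [-0.0129  0.0055 -0.9999] F [-0.1 -0.1 -0.1] T [-0.04 -0.14 -0.03] g 86.9 q [ 0.83  0.24 -0.39  1.49  0.09  1.44 -0.05]
[[[-0.8,0.1,-2.3],[22.0,-1.0,-2.0],87],[[0.0,0.0,-2.4],[22.0,-1.0,-2.0],87],[[0.0,0.0,-2.3],[22.0,-1.0,-2.0],87],[[0.0,0.0,-2.4],[22.0,0.0,-1.0],87],[[0.0,0.0,-2.3],[21.0,-1.0,-2.0],87],[[0.0,0.0,-2.4],[22.0,0.0,-2.0],87],[[0.0,0.0,-2.3],[21.0,-1.0,-2.0],87],[[0.0,0.0,-2.3],[22.0,0.0,-2.0],87],[[0.0,0.0,-2.4],[21.0,0.0,-2.0],87],[[0.0,0.0,-2.3],[22.0,0.0,-2.0],87],[[0.0,0.0,-2.4],[21.0,0.0,-1.0],87],[[0.0,0.0,-2.3],[21.0,0.0,-2.0],87]]
max 22.0 2.4
```

>>> step_arm([
  [[-0.8,0,-3],[28,-1,-2],87],
  [[0,0,-3],[28,-1,-2],87],
  [[0,0,-3],[28,-1,-2],87],
  [[0,0,-3],[28,-1,-2],87],
  [[0,0,-3],[28,-1,-2],87],
  [[0,0,-3],[28,0,-2],87],
  [[0,0,-3],[28,0,-2],87],
  [[0,0,-3],[28,0,-2],87],
  [[0,0,-3],[26,0,-2],87],
  [[0,0,-1],[10,0,0],87],
  [[0,0,0],[0,0,0],87],
])

```text
time: 2.07
position: [0.5759, -0.0453, 0.2541]
tool_rot: [2.172, 2.266, 0.004]
ft_force: [-0.0, 0.1, 0.5]
grip_width: 1.003
```

```bash
python3 - <<'E'
from h import *
show(); grab('wrist','b')
E
```

```text
t 2.07 p [ 0.5759 -0.0453  0.2541] yawY 2.42 z [ 4.e-03 -6.e-04 -1.e+00] F [-0.   0.1  0.5] T [ 0.03 -0.12  0.02] g 87.2 q [ 0.57  0.19 -0.62  1.54  0.11  1.45 -0.01]
```

View pics/wrist_b.png

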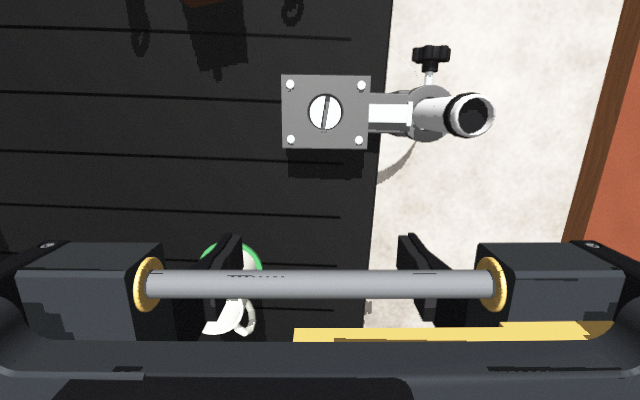

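The lock disc is at (325,112), with its slot slightly off image-vertical. The pole is at (475,115) and the star knob at the top, (430,60). I'll measure these.

```bash
cat >> h.py <<'E'
def lockmeas(d,u0,v0,hw,z=.045,name='lk'):
    u0,v0=int(u0),int(v0)
    S=8; im=d['frame'][v0-hw:v0+hw,u0-hw:u0+hw]; g=cv2.cvtColor(im,cv2.COLOR_RGB2GRAY)
    G=cv2.resize(g,None,fx=S,fy=S,interpolation=cv2.INTER_CUBIC)
    cv2.imwrite(f'pics/{name}.png',cv2.resize(im[:,:,::-1],(560,560),interpolation=cv2.INTER_CUBIC))
    _,m=cv2.threshold(G,0,255,cv2.THRESH_OTSU)
    c,_=cv2.findContours(m,cv2.RETR_EXTERNAL,cv2.CHAIN_APPROX_NONE)
    ctr=[k for k in c if cv2.contourArea(k)>S*S*30]
    ctr=[k for k in ctr if abs(k.reshape(-1,2).mean(0)-hw*S).max()<hw*S*.55]
    P=np.vstack(ctr).reshape(-1,2); hull=cv2.convexHull(P)
    W=np.array([onplane(d,(p[0]+.5)/S-.5+u0-hw,(p[1]+.5)/S-.5+v0-hw,z)[:2] for p in hull.reshape(-1,2)])*1000
    (cx,cy),(a,b),an=cv2.fitEllipse(W.astype(np.float32)); print('disc',cx,cy,a,b)
    # slot: dark pixels in disc interior
    hm=np.zeros_like(G); cv2.fillConvexPoly(hm,hull,255)
    hm=cv2.erode(hm,np.ones((int(1.2*S),)*2,np.uint8))
    thr=(np.percentile(G[hm>0],85)*.5+.5*np.percentile(G[hm>0],3))
    ys,xs=np.where((hm>0)&(G<thr))
    Q=np.array([onplane(d,(x+.5)/S-.5+u0-hw,(y+.5)/S-.5+v0-hw,z)[:2] for x,y in zip(xs[::3],ys[::3])])*1000
    l=cv2.fitLine(Q.astype(np.float32),cv2.DIST_HUBER,0,.01,.01).ravel(); ang=np.degrees(np.arctan2(l[1],l[0]))%180
    n=np.array([-l[1],l[0]]); print('slot ang',ang,'through',l[2:],'off from centre',(np.array(l[2:])-[cx,cy])@n,'width sd',((Q-l[2:])@n).std())
    return cx,cy,ang
E
python3 - <<'E'
from h import *
d=load('wrist','b')
print(depthpt(d,300,112),depthpt(d,325,90),d['R'])
lockmeas(d,325,112,26)
# bolts
for u,v in [(290,84),(363,86),(291,139),(359,141)]: print(onplane(d,u,v,.047)[:2])
# block outline corners
crop(d,'blk',265,55,505,165,3.3)
E
```

```text
[0.55010382 0.02682078 0.0454108 ] [0.57921325 0.05344314 0.04360713] [[ 0.99911784  0.04188387  0.0030474 ]
 [ 0.0393963  -0.95995826  0.2773591 ]
 [ 0.01454224 -0.27699437 -0.96076149]]
disc 580.212646484375 27.7278995513916 37.98826217651367 39.07361602783203
slot ang 82.96935 through [580.1432    27.967386] off from centre 0.09824896167742736 width sd 1.5431103964133328
[0.53759404 0.05823535]
[0.6238397  0.05966137]
[ 0.53991272 -0.00575248]
[ 0.62395482 -0.00468205]
```

View pics/lk.png

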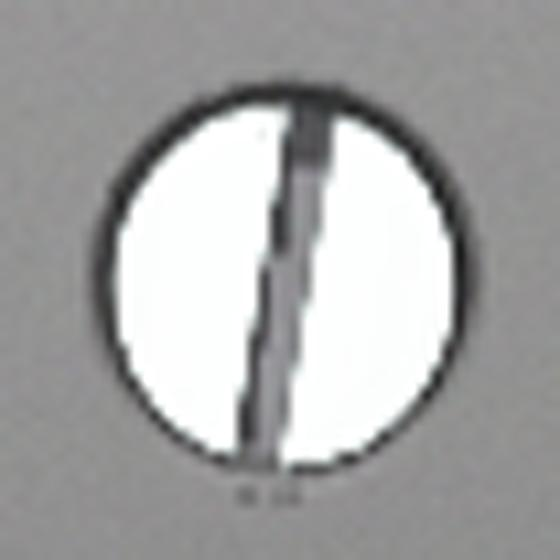

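View pics/blk.png

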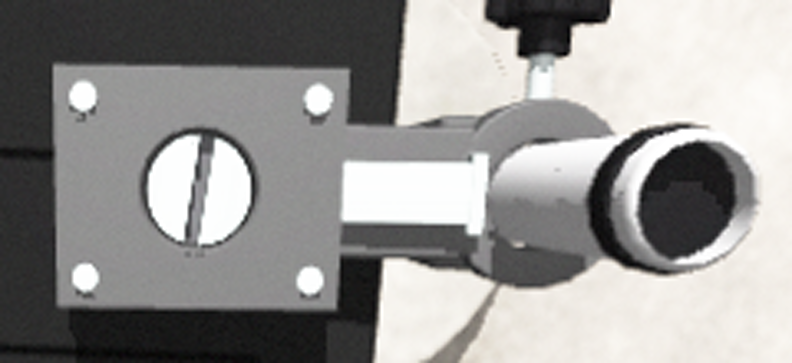

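```bash
python3 - <<'E'
from h import *
lin([.437,.175,.28],11,10,87,polar=True)
E
```

```text
[[[0.2,0.1,-0.9],[27.0,-8.0,-3.0],87],[[0.0,0.0,-0.8],[27.0,-9.0,-2.0],87],[[0.0,0.0,-0.9],[26.0,-10.0,-3.0],87],[[0.0,0.0,-0.9],[25.0,-10.0,-2.0],87],[[0.0,0.0,-0.8],[24.0,-12.0,-3.0],87],[[0.0,0.0,-0.9],[23.0,-12.0,-3.0],87],[[0.0,0.0,-0.9],[22.0,-12.0,-2.0],87],[[0.0,0.0,-0.8],[22.0,-14.0,-3.0],87],[[0.0,0.0,-0.9],[21.0,-14.0,-2.0],87],[[0.0,0.0,-0.9],[19.0,-14.0,-3.0],87]]
max 27.0 0.9
```

>>> step_arm([
  [[0,0,-1],[27,-8,-3],87],
  [[0,0,-1],[27,-9,-3],87],
  [[0,0,-1],[27,-10,-3],87],
  [[0,0,-1],[26,-11,-3],87],
  [[0,0,-1],[25,-12,-3],87],
  [[0,0,-1],[24,-13,-3],87],
  [[0,0,-1],[23,-13,-3],87],
  [[0,0,-1],[22,-14,-3],87],
  [[0,0,-1],[20,-14,-3],87],
  [[0,0,0],[15,-10,-2],87],
  [[0,0,0],[0,0,0],87],
])

```text
time: 3.03
position: [0.4312, 0.1699, 0.28]
tool_rot: [2.017, 2.396, -0.01]
ft_force: [-0.9, 0.6, -0.0]
grip_width: 0.999
```

```bash
python3 - <<'E'
from h import *
show(); grab('wrist','c')
E
```

```text
t 3.03 p [0.4312 0.1699 0.28  ] yawY 9.81 z [ 0.0032 -0.0113 -0.9999] F [-0.9  0.6 -0. ] T [ 0.02 -0.16  0.03] g 86.9 q [ 0.42 -0.11 -0.78  1.73 -0.07  1.49 -0.19]
```

View pics/wrist_c.png

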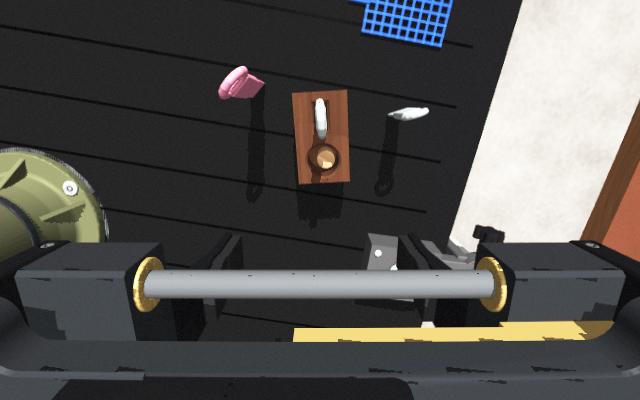

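The wrist view shows the stand at (320,137), the target opener at (320,117), the pink one at (240,83) and the small steel one at (408,114). I'll take an enlarged crop to measure from.

```bash
python3 - <<'E'
from h import *
d=load('wrist','c'); crop(d,'c4',275,75,365,195,5)
# stand outline: brown mask
hsv=cv2.cvtColor(d['frame'],cv2.COLOR_RGB2HSV)
m=((hsv[...,0]<14)&(hsv[...,1]>90)&(hsv[...,2]>50)).astype(np.uint8)*255
m[:, :270]=0; m[:,370:]=0; m[:80]=0; m[200:]=0
S=6;mm=cv2.resize(m,None,fx=S,fy=S,interpolation=cv2.INTER_LINEAR)
c,_=cv2.findContours((mm>127).astype(np.uint8),cv2.RETR_EXTERNAL,cv2.CHAIN_APPROX_NONE)
h=cv2.convexHull(max(c,key=cv2.contourArea)).reshape(-1,2)
W=np.array([onplane(d,(p[0]+.5)/S-.5,(p[1]+.5)/S-.5,.07)[:2] for p in h])*1000
print(cv2.minAreaRect(W.astype(np.float32)))
for v in range(92,140,4):
  print(v,[ (depthpt(d,u,v)*1000).round(0).tolist() if d['range_z'][v,u]>0 else None for u in (316,320,324)])
E
```

```text
((427.23248291015625, 208.83514404296875), (67.55108642578125, 114.48893737792969), 12.991456031799316)
92 [[411.0, 262.0, 71.0], [416.0, 262.0, 72.0], [421.0, 263.0, 70.0]]
96 [[412.0, 257.0, 69.0], [417.0, 258.0, 69.0], [422.0, 259.0, 70.0]]
100 [[413.0, 253.0, 71.0], [418.0, 252.0, 141.0], [422.0, 254.0, 70.0]]
104 [[415.0, 248.0, 146.0], [418.0, 248.0, 147.0], [424.0, 250.0, 6.0]]
108 [[415.0, 244.0, 149.0], [419.0, 245.0, 152.0], [423.0, 245.0, 149.0]]
112 [[416.0, 240.0, 152.0], [420.0, 241.0, 155.0], [423.0, 242.0, 152.0]]
116 [[416.0, 237.0, 152.0], [420.0, 238.0, 155.0], [424.0, 238.0, 154.0]]
120 [[417.0, 233.0, 152.0], [421.0, 234.0, 157.0], [425.0, 234.0, 153.0]]
124 [[418.0, 228.0, 123.0], [422.0, 230.0, 154.0], [425.0, 231.0, 155.0]]
128 [[418.0, 224.0, 123.0], [422.0, 226.0, 154.0], [426.0, 227.0, 153.0]]
132 [[419.0, 215.0, 68.0], [423.0, 222.0, 150.0], [427.0, 223.0, 150.0]]
136 [[420.0, 211.0, 70.0], [424.0, 218.0, 144.0], [428.0, 219.0, 143.0]]
```

View pics/c4.png

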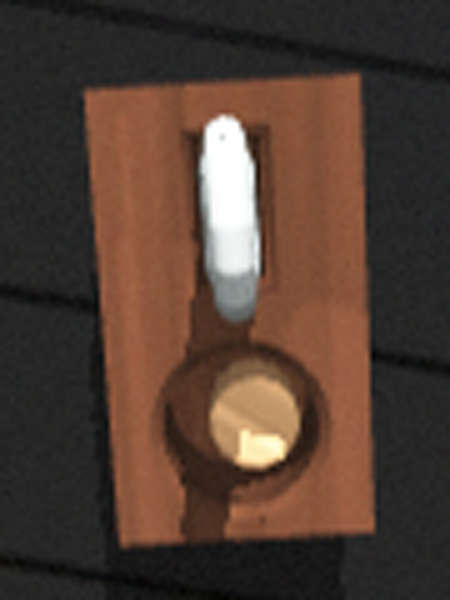

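```bash
python3 - <<'E'
from h import *
d=load('wrist','c')
# highest points near neighbours
for nm,(u0,u1,v0,v1) in dict(pink=(215,270,60,105),small=(380,435,100,125),op=(312,330,95,142)).items():
    P=np.array([depthpt(d,u,v) for v in range(v0,v1) for u in range(u0,u1) if d['range_z'][v,u]>0]); i=P[:,2]>.08
    print(nm,P[i].min(0).round(3),P[i].max(0).round(3))
    if nm=='op':
        Q=P[P[:,2]>.135]*1000; l=cv2.fitLine(Q[:,:2].astype(np.float32),cv2.DIST_L2,0,.01,.01).ravel(); print(l, np.degrees(np.arctan2(l[1],l[0])), (Q.min(0)+Q.max(0))/2)
for p in [(311.6,100.6),(329,100.6),(328,131)]: print((onplane(d,*p,.07)*1000).round(1))
lin([.4213,.2348,.28],12.5,4,45)
E
```

```text
pink [0.317 0.237 0.08 ] [0.341 0.271 0.151]
small [0.511 0.248 0.08 ] [0.537 0.265 0.116]
op [0.413 0.216 0.12 ] [0.429 0.253 0.157]
[ 2.4578179e-01 -9.6932518e-01  4.2115430e+02  2.3521262e+02] -75.77196 [421.3610479  234.61152975 147.12288123]
[407.8 251.2  70. ]
[428.4 254.7  70. ]
[433.6 219.3  70. ]
[[[0.1,0.7,-0.7],[17.0,0.0,0.0],45],[[0.0,0.0,-0.7],[17.0,0.0,0.0],45],[[0.0,0.0,-0.7],[17.0,1.0,0.0],45],[[0.0,0.0,-0.7],[17.0,1.0,0.0],45]]
max 17.0 0.7
```

>>> step_arm([
  [[0,0.7,-1],[20,0,0],45],
  [[0,0,-1],[20,1,0],45],
  [[0,0,-1],[18,1,0],45],
  [[0,0,-0.5],[10,1,0],45],
  [[0,0,0],[0,0,0],45],
], grip_force=50)

```text
time: 3.5
position: [0.4261, 0.2317, 0.2787]
tool_rot: [1.964, 2.448, 0.002]
ft_force: [-0.3, -0.4, 0.3]
grip_width: 0.706
```

```bash
python3 - <<'E'
from h import *
show()
lin([.4213,.2348,.101],13.3,6,45)
E
```

```text
t 3.5 p [0.4261 0.2317 0.2787] yawY 12.52 z [ 0.0031 -0.0011 -1.    ] F [-0.3 -0.4  0.3] T [ 0.04 -0.11  0.02] g 61.4 q [ 0.36 -0.05 -0.87  1.69 -0.04  1.48 -0.29]
[[[0.2,0.1,-0.1],[1.0,-1.0,30.0],45],[[0.0,0.0,-0.2],[0.0,0.0,29.0],45],[[0.0,0.0,-0.1],[1.0,-1.0,30.0],45],[[0.0,0.0,-0.1],[1.0,-1.0,29.0],45],[[0.0,0.0,-0.2],[0.0,0.0,30.0],45],[[0.0,0.0,-0.1],[1.0,-1.0,30.0],45]]
max 30.0 0.2
```

>>> step_arm([
  [[0.2,0,-0.4],[4,-4,20],45],
  [[0,0,-0.2],[1,-1,28],45],
  [[0,0,0],[0,0,28],45],
  [[0,0,0],[0,0,25],45],
  [[0,0,0],[0,0,10],45],
  [[0,0,0],[0,0,0],45],
])

```text
time: 4.0
position: [0.4255, 0.2292, 0.1638]
tool_rot: [1.964, 2.449, -0.001]
ft_force: [-1.3, -0.4, 0.8]
grip_width: 0.518
```

```bash
python3 - <<'E'
from h import *
show()
lin([.4213,.2348,.101],13.3,3,45,1)
d=grab('wrist','d')
E
```

```text
t 4.0 p [0.4255 0.2292 0.1638] yawY 12.52 z [ 0.0016 -0.0019 -1.    ] F [-1.3 -0.4  0.8] T [ 0.01 -0.09  0.03] g 45.0 q [ 0.34  0.02 -0.89  1.87  0.02  1.25 -0.34]
[[[0.1,0.1,-0.3],[2.2,-1.0,20.9],45],[[0.0,0.0,-0.2],[2.1,-0.9,20.9],45],[[0.0,0.0,-0.3],[2.1,-0.9,21.0],45]]
max 21.0 0.3
```

View pics/wrist_d.png

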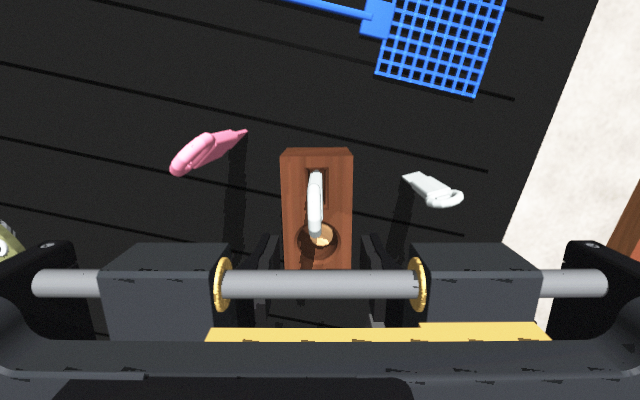

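>>> step_arm([
  [[0.1,0,-0.6],[6.5,-3.5,2],45],
  [[0,0,0],[2,-1,18],45],
  [[0,0,0],[0,0,0],45],
])

```text
time: 4.3
position: [0.4225, 0.2372, 0.148]
tool_rot: [1.953, 2.455, 0.006]
ft_force: [-0.8, -0.3, 0.3]
grip_width: 0.516
```

```bash
python3 - <<'E'
from h import *
show()
lin([.4213,.2348,.101],13.3,2,45,1)
d=load('wrist','d')
m=(d['frame'].min(2)>150).astype(np.uint8); m[:, :305]=0; m[:,327:]=0; m[:165]=0;m[240:]=0
ys,xs=np.where(m); print(xs.mean(),ys.min(),ys.max())
P=np.array([depthpt(d,u,v) for v in range(165,240) for u in range(305,327) if d['range_z'][v,u]>0])*1000
Q=P[P[:,2]>135]; print((Q.min(0)+Q.max(0))/2,Q.min(0),Q.max(0)); l=cv2.fitLine(Q[:,:2].astype(np.float32),cv2.DIST_L2,0,.01,.01).ravel(); print(np.degrees(np.arctan2(l[1],l[0])))
E
```

```text
t 4.3 p [0.4225 0.2372 0.148 ] yawY 12.98 z [ 0.0057 -0.     -1.    ] F [-0.8 -0.3  0.3] T [-0.01 -0.03  0.04] g 44.9 q [ 0.33  0.04 -0.9   1.89  0.04  1.22 -0.36]
[[[0.3,0.1,-0.2],[-1.0,-1.0,23.5],45],[[0.0,0.0,-0.1],[-1.1,-0.9,23.5],45]]
max 23.5 0.3
314.8172293364377 172 239
[420.48387609 236.27350544 145.893293  ] [412.38254538 218.6298219  135.12523091] [428.58520679 253.91718898 156.66135509]
-75.31901
```

>>> step_arm([
  [[0.3,0,-0.3],[-0.5,-1,15],45],
  [[0,0,-0.2],[-0.5,-1,15],45],
  [[0,0,-0.2],[0,0,10],45],
  [[0,0,0],[0,0,0],45],
])

```text
time: 4.63
position: [0.4246, 0.238, 0.1112]
tool_rot: [1.935, 2.467, 0.01]
ft_force: [-0.8, -0.3, -0.9]
grip_width: 0.517
```

```bash
python3 - <<'E'
from h import *
show()
lin([.421,.2355,.101],13.7,1,45,1)
E
```

```text
t 4.63 p [0.4246 0.238  0.1112] yawY 13.78 z [ 0.0087  0.0012 -1.    ] F [-0.8 -0.3 -0.9] T [-0.06 -0.06 -0.03] g 45.0 q [ 0.31  0.09 -0.91  1.94  0.08  1.14 -0.39]
[[[0.5,0.1,0.1],[-1.6,-4.2,10.1],45]]
max 10.1 0.5
```

>>> step_arm([
  [[0.5,0,0],[-1.6,-5,10],45],
  [[0,0,0],[0,0,1],45],
  [[0,0,0],[0,0,0],45],
])

```text
time: 4.88
position: [0.4206, 0.2356, 0.1004]
tool_rot: [1.938, 2.472, 0.0]
ft_force: [1.1, 0.2, 0.3]
grip_width: 0.518
```

```bash
python3 - <<'E'
from h import *
show()
lin([.421,.2355,.101],13.7,1,45,1)
E
```

```text
t 4.88 p [0.4206 0.2356 0.1004] yawY 13.8 z [ 5.e-04 -2.e-04 -1.e+00] F [1.1 0.2 0.3] T [ 0.01 -0.13  0.01] g 45.1 q [ 0.31  0.1  -0.91  1.95  0.09  1.13 -0.39]
[[[0.0,0.0,0.1],[-0.2,0.3,-0.6],45]]
max 0.6 0.1
```

>>> step_arm([
  [[0,0,0],[0,0,0],0],
  [[0,0,0],[0,0,0],0],
  [[0,0,0],[0,0,0],0],
  [[0,0,0],[0,0,0],0],
  [[0,0,0],[0,0,0],0],
  [[0,0,0],[0,0,0],0],
  [[0,0,0],[0,0,0],0],
  [[0,0,0],[0,0,0],0],
], grip_force=50)

```text
time: 5.55
position: [0.4218, 0.2361, 0.1022]
tool_rot: [1.938, 2.47, 0.003]
ft_force: [-0.7, -0.6, -0.8]
grip_width: 0.084
```

```bash
python3 - <<'E'
from h import *
show()
E
```

```text
t 5.55 p [0.4218 0.2361 0.1022] yawY 13.77 z [ 3.2e-03  1.0e-04 -1.0e+00] F [-0.7 -0.6 -0.8] T [-0.   -0.05  0.06] g 7.4 q [ 0.31  0.1  -0.91  1.95  0.09  1.13 -0.39]
```

```bash
python3 - <<'E'
from h import *
show(); d=grab('wrist','e'); s=grab('scene','e'); crop(s,'e1',320,100,460,270,4)
E
```

```text
t 5.55 p [0.4218 0.2361 0.1022] yawY 13.77 z [ 3.2e-03  1.0e-04 -1.0e+00] F [-0.7 -0.6 -0.8] T [-0.   -0.05  0.06] g 7.4 q [ 0.31  0.1  -0.91  1.95  0.09  1.13 -0.39]
```

View pics/e1.png

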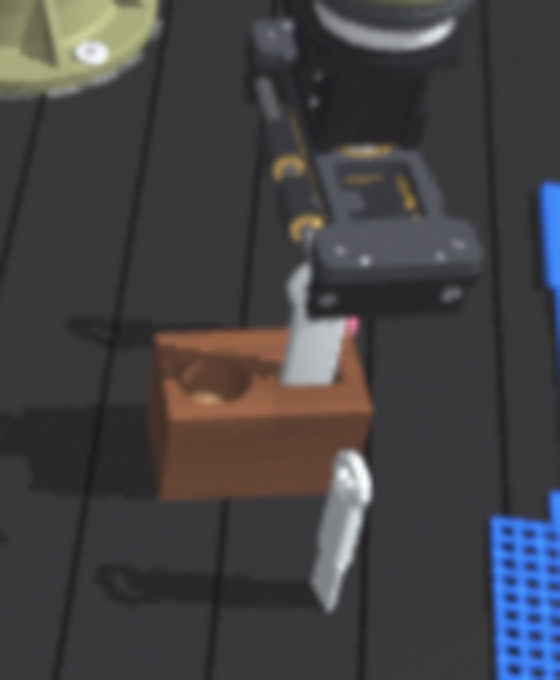

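View pics/wrist_e.png

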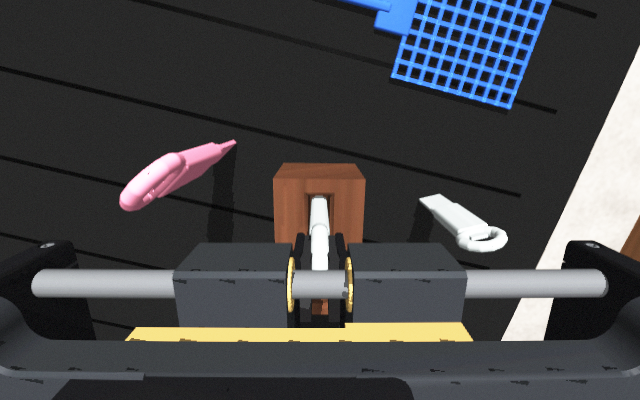

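```bash
python3 - <<'E'
from h import *
d=load('scene','e'); s,M,_=st()
p=s['position']
for off in [(0,0,0),(0,0,-.011),(0,0,-.062),(0,.095,-.07),(.037,.095,-.07),(-.037,.095,-.07)]:
    X=p+M@np.array(off); u,v=proj(d,X); print(off,X.round(3),(u-320)*4,(v-100)*4, (u,v))
w=load('wrist','e'); print('wrist tcp',proj(w,p),'tip',proj(w,p+M@np.array([0,0,.095])))
P=np.array([depthpt(d,320+x/4,100+y/4) for x,y in [(300,350),(315,350),(330,350),(320,370)]]);print(P.round(3))
E
```

```text
(0, 0, 0) [0.422 0.236 0.102] 315.49366588049384 330.0434533535878 (np.float64(398.87341647012346), np.float64(182.51086333839694))
(0, 0, -0.011) [0.422 0.236 0.113] 318.4431420153228 315.72204902250905 (np.float64(399.6107855038307), np.float64(178.93051225562726))
(0, 0, -0.062) [0.422 0.236 0.164] 332.85232642204596 245.79630091796935 (np.float64(403.2130816055115), np.float64(161.44907522949234))
(0, 0.095, -0.07) [0.514 0.259 0.172] 377.04171464495334 366.5341277816618 (np.float64(414.26042866123834), np.float64(191.63353194541546))
(0.037, 0.095, -0.07) [0.505 0.295 0.172] 452.94077993560086 362.4468947387204 (np.float64(433.2351949839002), np.float64(190.6117236846801))
(-0.037, 0.095, -0.07) [0.523 0.223 0.173] 300.8351312570669 370.6361895902014 (np.float64(395.2087828142667), np.float64(192.65904739755035))
wrist tcp (np.float64(319.41428990724637), np.float64(232.88632736144845)) tip (np.float64(319.5254405674981), np.float64(194.53181034683385))
[[0.429 0.229 0.093]
 [0.426 0.238 0.091]
 [0.426 0.246 0.092]
 [0.428 0.242 0.078]]
```

>>> step_arm([
  [[0,0,0],[0,0,-5],0],
  [[0,0,0],[0,0,-10],0],
  [[0,0,0],[0,0,-15],0],
  [[0,0,0],[0,0,-20],0],
  [[0,0,0],[0,0,-25],0],
  [[0,0,0],[0,0,-25],0],
  [[0,0,0],[0,0,-20],0],
  [[0,0,0],[0,0,0],0],
])

```text
time: 6.32
position: [0.4188, 0.2359, 0.2291]
tool_rot: [-1.935, -2.474, 0.002]
ft_force: [0.9, 0.2, -2.1]
grip_width: 0.085
```

```bash
python3 - <<'E'
from h import *
show(); d=grab('wrist','f'); s=grab('scene','f'); crop(s,'f1',340,80,460,250,3.5); grab('top','f')
E
```

```text
t 6.32 p [0.4188 0.2359 0.2291] yawY 13.93 z [-1.3e-03 -4.0e-04 -1.0e+00] F [ 0.9  0.2 -2.1] T [ 0.04 -0.22 -0.04] g 7.4 q [ 0.35 -0.04 -0.89  1.78 -0.03  1.39 -0.28]
```

View pics/f1.png

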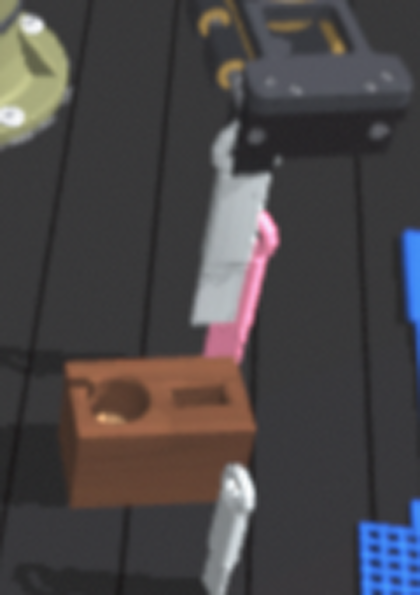

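View pics/wrist_f.png

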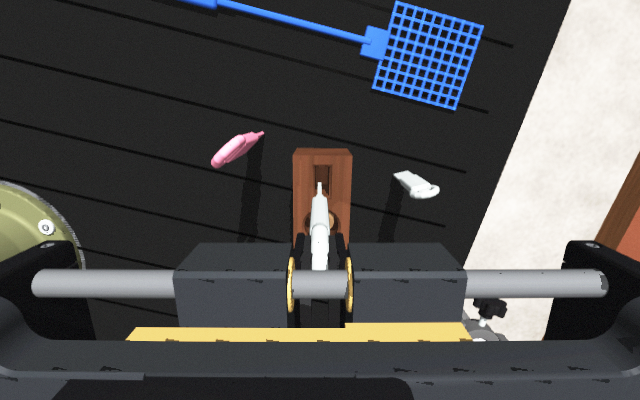

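The opener is lifted. Its blade end shows in the wrist view at (319,183) and in the scene crop at (193–238, 323). I'll measure the lean in hand and the tip offset.

```bash
python3 - <<'E'
from h import *
d=load('scene','f'); s,M,_=st(); p=s['position']
def plane(d,u,v,ty):
    o,w=ray(d,u,v); n=M[:,1]; lam=(n@p+ty-n@o)/(n@w); return M.T@(o+lam*w-p)*1000
g=d['frame'][120:180,380:425]
cv2.imwrite('pics/f2.png',cv2.resize(g[:,:,::-1],None,fx=12,fy=9.9,interpolation=cv2.INTER_CUBIC))
w=load('wrist','f'); crop(w,'f3',290,165,350,265,6)
for nm,u,v in [('tipL',340+193/3.5,80+322/3.5),('tipR',340+238/3.5,80+325/3.5)]: print(nm,plane(d,u,v,.00175).round(1))
for x in (-13,0,13):
  for z in (90,95): print(x,z,proj(w,p+M@np.array([x,0,z])/1000))
E
```

```text
tipL [-10.8   1.8  93.8]
tipR [18.   1.8 98.5]
-13 90 (np.float64(316.06235274096275), np.float64(209.04866745775058))
-13 95 (np.float64(316.0836214968557), np.float64(207.47297445691137))
0 90 (np.float64(316.017474326454), np.float64(195.66774677718166))
0 95 (np.float64(316.03975465963975), np.float64(194.2899755792494))
13 90 (np.float64(315.97173484799663), np.float64(181.95487150031616))
13 95 (np.float64(315.99506124308516), np.float64(180.7855954399794))
```

View pics/f2.png

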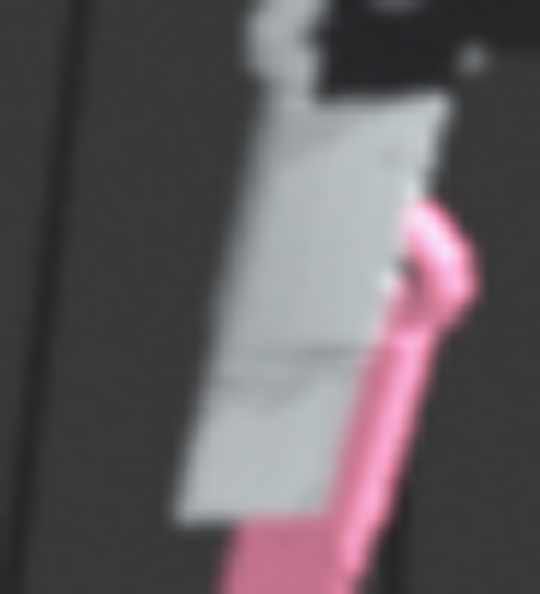

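View pics/f3.png

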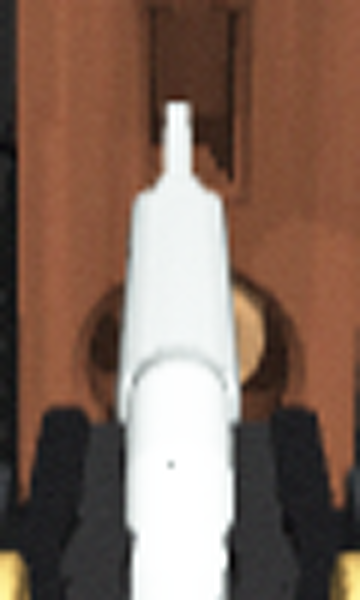

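```bash
python3 - <<'E'
from h import *
def rel(d,s):
    M=Ro.from_rotvec(s['tool_rot']).as_matrix(); c=-d['R'].T@d['t']
    return (M.T@(c-s['position'])*1000).round(2), np.degrees(Ro.from_matrix(d['R']@M).as_rotvec()).round(2), s['position'].round(4)
for k in range(3):
    s=status.get_state(); d=optics.get_image('wrist'); s2=status.get_state()
    print(rel(d,s)); print(rel(d,s2), s2['time'])
E
```

```text
(array([  74.9 ,    0.22, -186.67]), array([ 12.55,  12.64, -89.37]), array([0.4165, 0.2343, 0.2243]))
(array([  75.03,    0.42, -187.38]), array([ 12.62,  12.58, -89.39]), array([0.4161, 0.2341, 0.2235])) 6.5167
(array([  74.86,    0.23, -186.66]), array([ 12.55,  12.64, -89.37]), array([0.4161, 0.2341, 0.2235]))
(array([  74.94,    0.28, -186.98]), array([ 12.59,  12.62, -89.38]), array([0.4159, 0.234 , 0.2232])) 6.5667
(array([  74.87,    0.22, -186.68]), array([ 12.55,  12.64, -89.37]), array([0.4159, 0.234 , 0.2232]))
(array([  74.87,    0.2 , -186.71]), array([ 12.57,  12.64, -89.37]), array([0.4159, 0.234 , 0.2232])) 6.6167
```

```bash
cat >> h.py <<'E'
def shot(n,tag):
    s=status.get_state(); d=grab(n,tag); M=Ro.from_rotvec(s['tool_rot']).as_matrix(); return d,s['position'],M
E
python3 - <<'E'
from h import *
w,p,M=shot('wrist','g')
for x in (-13,0,13):
  for z in (90,95): print(x,z,proj(w,p+M@np.array([x,0,z])/1000))
crop(w,'g3',290,165,350,265,6)
d,p,M=shot('scene','g'); print(p,M[:,1]); np.savez('pg.npz',p=p,M=M)
crop(d,'g2',375,100,430,190,6.5)
E
```

```text
-13 90 (np.float64(319.5278502696832), np.float64(209.54395914026838))
-13 95 (np.float64(319.5317977178565), np.float64(207.9296885799886))
0 90 (np.float64(319.52340898726925), np.float64(195.94074258169417))
0 95 (np.float64(319.5274779550043), np.float64(194.53084965798158))
13 90 (np.float64(319.51885139051694), np.float64(181.99311658648827))
13 95 (np.float64(319.523046667395), np.float64(180.79875128326134))
[0.41599117 0.23404078 0.22326413] [ 0.97057465  0.24055115 -0.01095399]
```

View pics/g2.png

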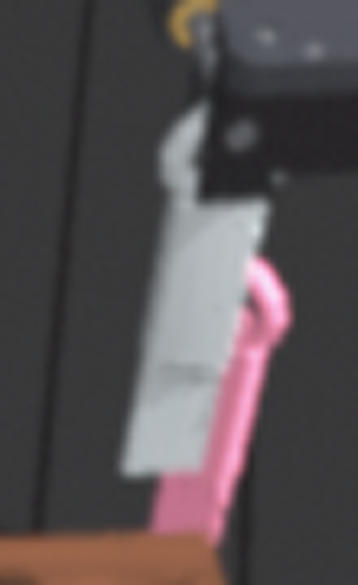

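View pics/g3.png

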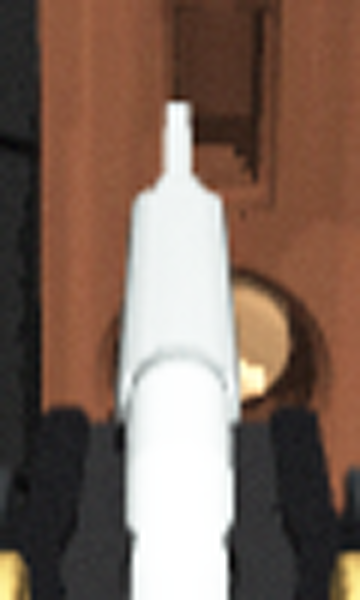

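```bash
python3 - <<'E'
from h import *
d=load('scene','g'); q=np.load('pg.npz'); p,M=q['p'],q['M']
def plane(u,v,ty):
    o,w=ray(d,u,v); n=M[:,1]; lam=(n@p+ty-n@o)/(n@w); return M.T@(o+lam*w-p)*1000
for nm,x,y,t in [('tipL',122,473,.00175),('tipR',203,470,.00175),('hL',165,215,.006),('hR',268,205,.006),('hLlow',138,365,.006),('hRlow',225,368,.006)]: print(nm,plane(375+x/6.5-.4,100+y/6.5-.4,t).round(1))
E
```

```text
tipL [-14.2   1.7  94.4]
tipR [13.1  1.8 95. ]
hL [-17.8   6.  -17.7]
hR [ 13.1   6.  -19.6]
hLlow [-17.2   6.   42.4]
hRlow [11.2  6.  45.6]
```

```bash
python3 - <<'E'
from h import *
show(); lin([.577,.003,.215],-7,10,0,polar=True)
E
```

```text
t 6.72 p [0.4161 0.2341 0.2234] yawY 13.92 z [-0.0103 -0.0028 -0.9999] F [ 0.6  0.  -1.5] T [ 0.05 -0.13 -0.07] g 7.0 q [ 0.35 -0.03 -0.89  1.79 -0.03  1.38 -0.29]
[[[-0.6,0.0,2.1],[-21.0,16.0,1.0],0],[[0.0,0.0,2.1],[-22.0,15.0,1.0],0],[[0.0,0.0,2.1],[-23.0,15.0,0.0],0],[[0.0,0.0,2.1],[-24.0,15.0,1.0],0],[[0.0,0.0,2.1],[-24.0,15.0,1.0],0],[[0.0,0.0,2.1],[-25.0,14.0,1.0],0],[[0.0,0.0,2.0],[-25.0,14.0,1.0],0],[[0.0,0.0,2.1],[-26.0,14.0,1.0],0],[[0.0,0.0,2.1],[-27.0,14.0,1.0],0],[[0.0,0.0,2.1],[-28.0,13.0,0.0],0]]
max 28.0 2.1
```

>>> step_arm([
  [[-0.6,0,2.1],[-21,16,-2],0],
  [[0,0,2.1],[-22,16,-1],0],
  [[0,0,2.1],[-23,15,0],0],
  [[0,0,2.1],[-24,15,0],0],
  [[0,0,2.1],[-25,15,0],0],
  [[0,0,2.1],[-25,14,0],0],
  [[0,0,2.1],[-26,14,0],0],
  [[0,0,2.1],[-26,14,0],0],
  [[0,0,2.1],[-26,12,0],0],
  [[0,0,2],[-20,8,0],0],
  [[0,0,0],[0,0,0],0],
  [[0,0,0],[0,0,0],0],
])

```text
time: 7.72
position: [0.575, -0.0022, 0.2167]
tool_rot: [-2.364, -2.056, 0.014]
ft_force: [-0.8, 0.8, -2.5]
grip_width: 0.084
```

```bash
python3 - <<'E'
from h import *
show(); lin([.577,.003,.205],-7,4,0,1)
E
```

```text
t 7.72 p [ 0.575  -0.0022  0.2167] yawY -7.98 z [-1.240e-02  8.000e-04 -9.999e-01] F [-0.8  0.8 -2.5] T [ 0.1  -0.13 -0.02] g 7.3 q [ 0.54  0.22 -0.67  1.58  0.14  1.4  -0.29]
[[[-0.7,0.1,-0.2],[1.4,0.3,2.9],0],[[0.0,0.0,-0.3],[1.3,0.4,2.9],0],[[0.0,0.0,-0.2],[1.4,0.3,3.0],0],[[0.0,0.0,-0.3],[1.3,0.3,2.9],0]]
max 3.0 0.7
```

>>> step_arm([
  [[-0.7,0,-0.5],[1.5,0,4],0],
  [[0,0,0],[1.5,0,4],0],
  [[0,0,0],[0,0,4],0],
  [[0,0,0],[0,0,0],0],
  [[0,0,0],[0,0,0],0],
])

```text
time: 8.13
position: [0.5736, 0.0043, 0.2028]
tool_rot: [-2.356, -2.078, 0.001]
ft_force: [-0.2, -0.6, -1.7]
grip_width: 0.079
```

```bash
python3 - <<'E'
from h import *
show(); d,p,M=shot('wrist','h'); np.savez('ph.npz',p=p,M=M); u,v=proj(d,[.5802,.0279,.045]); print(u,v); crop(d,'h1',270,120,370,230,5)
try: lockmeas(d,u,v,34)
except Exception as e: print(e)
E
```

```text
t 8.13 p [0.5736 0.0043 0.2028] yawY -7.18 z [-1.e-03  1.e-04 -1.e+00] F [-0.2 -0.6 -1.7] T [ 0.02 -0.05 -0.  ] g 6.8 q [ 0.54  0.21 -0.68  1.62  0.14  1.36 -0.28]
322.66903540471304 158.4767972169253
disc 580.2894287109375 27.95278549194336 38.13267517089844 39.28778076171875
slot ang 83.144554 through [580.45154   28.309166] off from centre -0.11841113170498829 width sd 1.5415568264971518
```

View pics/h1.png

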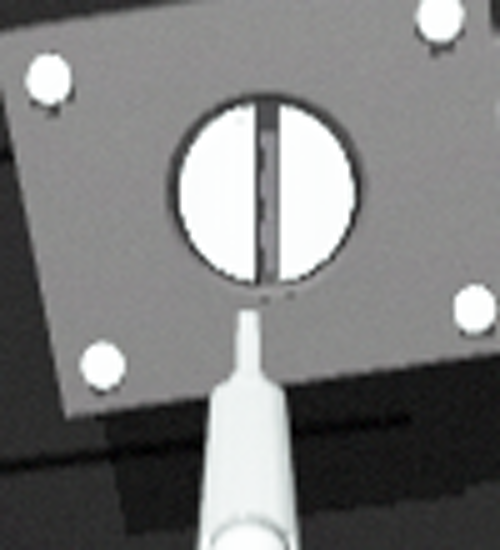

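```bash
cat >> h.py <<'E'
def goal(tx,ty_,tipz,yaw,tip=(-.3,-.3,94.5)):
    R=down(yaw); return np.array([tx,ty_,tipz])-R@np.array(tip)/1000
E
python3 - <<'E'
from h import *
show(); g=goal(.58035,.02805,.057,-6.9); print(g); lin(g,-6.9,4,0,1)
E
```

```text
t 8.18 p [0.5735 0.0044 0.2028] yawY -7.18 z [-1.2e-03  2.0e-04 -1.0e+00] F [ 0.1  0.2 -1.9] T [ 0.02 -0.06 -0.04] g 7.1 q [ 0.54  0.21 -0.68  1.62  0.14  1.36 -0.28]
[0.58068387 0.02831179 0.1515    ]
[[[-0.1,0.0,-0.1],[6.1,1.0,12.8],0],[[0.0,0.0,0.0],[6.2,1.1,12.9],0],[[0.0,0.0,-0.1],[6.1,1.0,12.8],0],[[0.0,0.0,-0.1],[6.2,1.0,12.8],0]]
max 12.9 0.1
```

>>> step_arm([
  [[0,0,-0.3],[8,1.2,3],0],
  [[0,0,0],[8,1.2,8],0],
  [[0,0,0],[6,1,10],0],
  [[0,0,0],[2,0.5,10],0],
  [[0,0,0],[0,0,8],0],
  [[0,0,0],[0,0,4],0],
  [[0,0,0],[0,0,0],0],
  [[0,0,0],[0,0,0],0],
])

```text
time: 8.85
position: [0.5801, 0.0333, 0.1542]
tool_rot: [-2.343, -2.088, 0.002]
ft_force: [-0.2, -0.1, -1.7]
grip_width: 0.087
```

```bash
python3 - <<'E'
from h import *
show(); g=goal(.58035,.02805,.057,-6.9); lin(g,-6.9,1,0,1)
E
```

```text
t 8.85 p [0.5801 0.0333 0.1542] yawY -6.58 z [-0.0027  0.0012 -1.    ] F [-0.2 -0.1 -1.7] T [ 0.02 -0.07  0.  ] g 7.5 q [ 0.49  0.27 -0.69  1.66  0.18  1.27 -0.35]
[[[-0.2,0.0,0.3],[-4.9,1.1,2.7],0]]
max 4.9 0.3
```

>>> step_arm([
  [[-0.2,0,0.3],[-4.9,1.1,2.7],0],
  [[0,0,0],[0,0,0],0],
  [[0,0,0],[0,0,0],0],
])

```text
time: 9.1
position: [0.5811, 0.0268, 0.1516]
tool_rot: [2.352, 2.081, 0.002]
ft_force: [0.8, -0.3, -2.4]
grip_width: 0.084
```

```bash
python3 - <<'E'
from h import *
show(); g=goal(.58035,.02805,.057,-6.9); lin(g,-6.9,1,0,1)
d,p,M=shot('wrist','i'); crop(d,'i1',285,140,355,220,7)
s=grab('scene','i'); crop(s,'i2',260,180,330,270,6)
E
```

```text
t 9.1 p [0.5811 0.0268 0.1516] yawY -6.99 z [ 1.7e-03  3.0e-04 -1.0e+00] F [ 0.8 -0.3 -2.4] T [ 0.03 -0.06 -0.01] g 7.3 q [ 0.49  0.27 -0.68  1.67  0.18  1.26 -0.35]
[[[0.1,0.0,-0.1],[1.5,-0.6,0.1],0]]
max 1.5 0.1
```

View pics/i1.png

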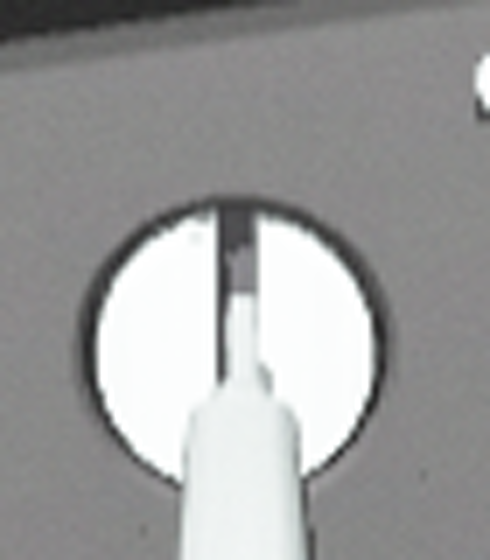

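View pics/i2.png

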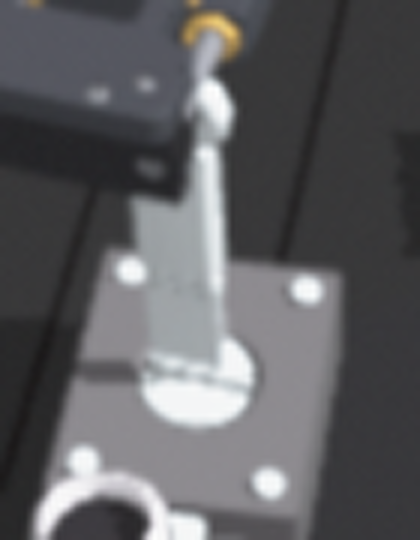

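>>> step_arm([
  [[0.1,0,0],[1.5,-0.6,2],0],
  [[0,0,0],[0,0,3],0],
  [[0,0,0],[0,0,0],0],
  [[0,0,0],[0,0,0],0],
], grip_force=60)

```text
time: 9.53
position: [0.5812, 0.0282, 0.1471]
tool_rot: [2.353, 2.08, 0.002]
ft_force: [-0.0, 0.2, -1.6]
grip_width: 0.081
```

```bash
python3 - <<'E'
from h import *
show(); g=goal(.58035,.02805,.053,-6.9); lin(g,-6.9,1,0,1)
d,p,M=shot('wrist','j'); crop(d,'j1',285,140,355,220,7)
E
```

```text
t 9.53 p [0.5812 0.0282 0.1471] yawY -7.03 z [ 0.0016  0.     -1.    ] F [-0.   0.2 -1.6] T [ 0.   -0.05 -0.06] g 7.0 q [ 0.49  0.27 -0.68  1.68  0.18  1.26 -0.35]
[[[0.1,0.0,-0.1],[0.1,-0.6,-0.4],0]]
max 0.6 0.1
```

View pics/j1.png

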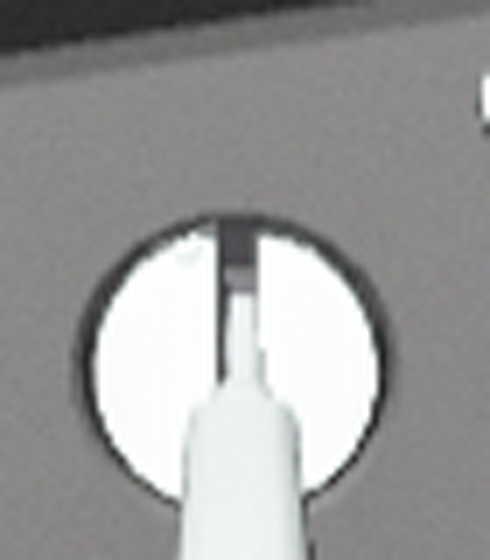

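>>> step_arm([
  [[0,0,0],[0,-1.2,2],0],
  [[0,0,0],[0,-0.5,3],0],
  [[0,0,0],[0,0,0],0],
  [[0,0,0],[0,0,0],0],
])

```text
time: 9.92
position: [0.5792, 0.0286, 0.1415]
tool_rot: [2.352, 2.081, 0.002]
ft_force: [-0.7, -0.2, -0.9]
grip_width: 0.079
```

```bash
python3 - <<'E'
from h import *
show(); g=goal(.58035,.02805,.045,-6.9); lin(g,-6.9,1,0,1)
d,p,M=shot('wrist','k'); crop(d,'k1',285,140,355,220,7)
E
```

```text
t 9.92 p [0.5792 0.0286 0.1415] yawY -7.01 z [ 0.0014  0.     -1.    ] F [-0.7 -0.2 -0.9] T [-0.06 -0.09  0.06] g 6.9 q [ 0.49  0.27 -0.68  1.69  0.18  1.25 -0.36]
[[[0.1,0.0,-0.1],[-0.1,1.5,2.0],0]]
max 2.0 0.1
```

View pics/k1.png

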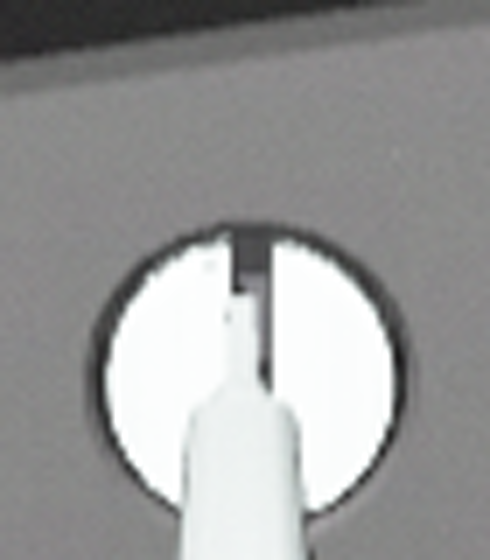

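>>> step_arm([
  [[0,0,0],[0,1.2,0],0],
  [[0,0,0],[0,0,0],0],
  [[0,0,0],[0,0,0],0],
])

```text
time: 10.22
position: [0.5806, 0.0284, 0.1415]
tool_rot: [2.352, 2.081, 0.002]
ft_force: [-0.1, -1.2, -1.6]
grip_width: 0.084
```

```bash
python3 - <<'E'
from h import *
show(); g=goal(.58035,.02805,.045,-6.9); lin(g,-6.9,1,0,1)
d,p,M=shot('wrist','l'); crop(d,'l1',285,140,355,220,7)
E
```

```text
t 10.22 p [0.5806 0.0284 0.1415] yawY -7.01 z [ 0.0013  0.     -1.    ] F [-0.1 -1.2 -1.6] T [-0.04 -0.1  -0.02] g 7.3 q [ 0.49  0.28 -0.68  1.68  0.18  1.25 -0.36]
[[[0.1,0.0,-0.1],[0.0,0.1,2.0],0]]
max 2.0 0.1
```

View pics/l1.png

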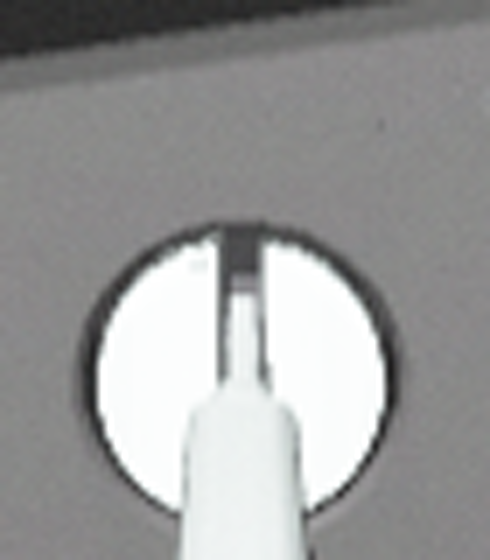

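The blade (centre 242) is now centred over the slot (218–264) in the crop. I'll descend gently.

>>> step_arm([
  [[0,0,0],[0,0,2],0],
  [[0,0,0],[0,0,2],0],
  [[0,0,0],[0,0,2],0],
  [[0,0,0],[0,0,1],0],
  [[0,0,0],[0,0,0],0],
])

```text
time: 10.68
position: [0.5807, 0.0283, 0.1338]
tool_rot: [2.353, 2.081, 0.002]
ft_force: [-0.1, -0.6, -1.9]
grip_width: 0.08
```

```bash
python3 - <<'E'
from h import *
show(); g=goal(.58035,.02805,.036,-6.9); lin(g,-6.9,1,0,1)
d,p,M=shot('wrist','m'); crop(d,'m1',285,140,355,220,7)
E
```

```text
t 10.68 p [0.5807 0.0283 0.1338] yawY -7.02 z [ 0.0015  0.     -1.    ] F [-0.1 -0.6 -1.9] T [-0.05 -0.06  0.01] g 6.9 q [ 0.49  0.28 -0.68  1.69  0.19  1.23 -0.36]
[[[0.1,0.0,-0.1],[0.0,0.0,3.3],0]]
max 3.3 0.1
```

View pics/m1.png

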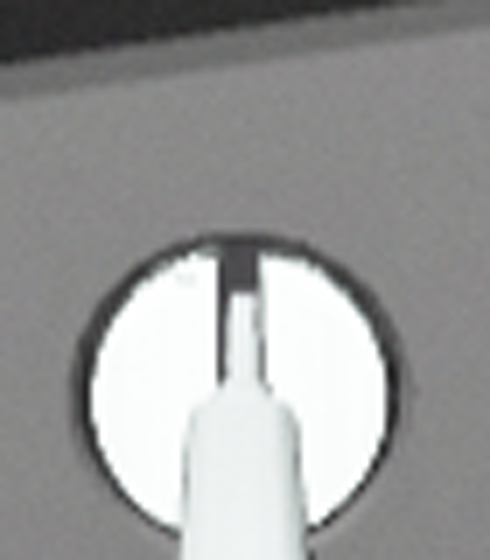

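>>> step_arm([
  [[0,0,0],[0,0,2],0],
  [[0,0,0],[0,0,2],0],
  [[0,0,0],[0,0,2],0],
  [[0,0,0],[0,0,0],0],
])

```text
time: 11.07
position: [0.5828, 0.0287, 0.1314]
tool_rot: [2.35, 2.078, 0.007]
ft_force: [-1.3, -0.2, 6.9]
grip_width: 0.084
```

```bash
python3 - <<'E'
from h import *
show(); g=goal(.58035,.02805,.029,-6.9); lin(g,-6.9,1,0,1)
E
```

```text
t 11.07 p [0.5828 0.0287 0.1314] yawY -7.02 z [ 6.3e-03 -6.0e-04 -1.0e+00] F [-1.3 -0.2  6.9] T [-0.06  0.61 -0.01] g 7.3 q [ 0.49  0.28 -0.68  1.7   0.19  1.22 -0.36]
[[[0.4,0.0,-0.1],[-0.6,-2.1,7.8],0]]
max 7.8 0.4
```

>>> step_arm([
  [[0.3,0,0],[0,-2,3],0],
  [[0,0,0],[0,-0.5,3],0],
  [[0,0,0],[0,0,3],0],
])

```text
time: 11.32
position: [0.5833, 0.029, 0.1279]
tool_rot: [2.348, 2.077, 0.008]
ft_force: [-2.0, -0.0, 8.4]
grip_width: 0.08
```

```bash
python3 - <<'E'
from h import *
show(); g=goal(.58035,.02805,.029,-6.9); lin(g,-6.9,1,0,1)
E
```

```text
t 11.32 p [0.5833 0.029  0.1279] yawY -7.03 z [ 0.0083 -0.0019 -1.    ] F [-2.  -0.   8.4] T [-0.14  0.83 -0.04] g 6.9 q [ 0.48  0.29 -0.68  1.7   0.2   1.22 -0.37]
[[[0.5,0.1,-0.1],[-1.0,-2.6,4.4],0]]
max 4.4 0.5
```

```bash
python3 - <<'E'
from h import *
show()
d,p,M=shot('wrist','n'); crop(d,'n1',280,140,360,240,6)
s=grab('scene','n'); crop(s,'n2',260,180,330,270,6); show()
E
```

```text
t 11.32 p [0.5833 0.029  0.1279] yawY -7.03 z [ 0.0083 -0.0019 -1.    ] F [-2.  -0.   8.4] T [-0.14  0.83 -0.04] g 6.9 q [ 0.48  0.29 -0.68  1.7   0.2   1.22 -0.37]
t 11.42 p [0.5833 0.029  0.1278] yawY -7.02 z [ 0.0081 -0.002  -1.    ] F [-2.7 -0.2  8.6] T [-0.14  0.7   0.04] g 7.1 q [ 0.48  0.29 -0.68  1.7   0.2   1.22 -0.37]
```

View pics/n1.png

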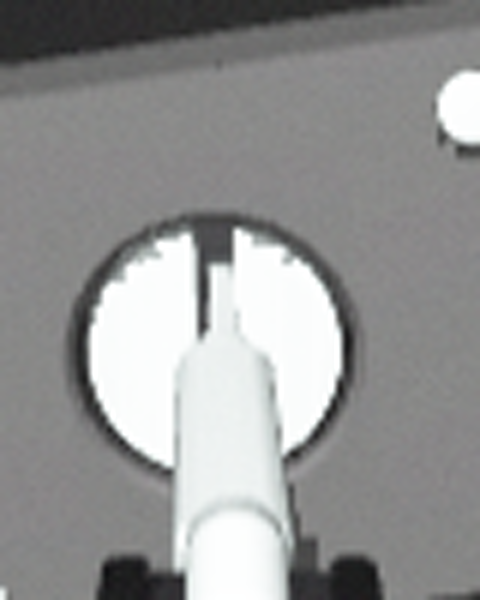

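View pics/n2.png

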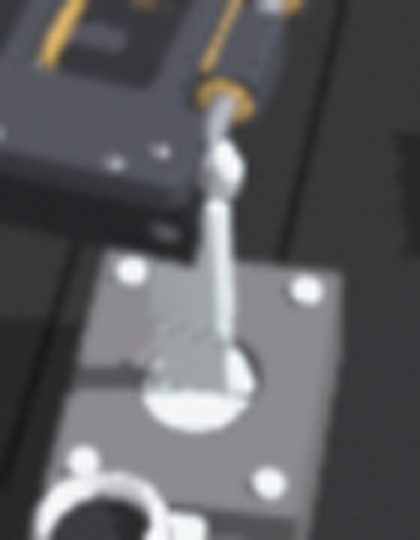

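>>> step_arm([
  [[0.5,0,0],[0,-4,4],0],
  [[0.3,0,0],[0,-3,4],0],
])

```text
time: 11.58
position: [0.5806, 0.0295, 0.125]
tool_rot: [2.351, 2.078, 0.003]
ft_force: [-0.3, -0.7, 10.9]
grip_width: 0.081
```

```bash
python3 - <<'E'
from h import *
show(); g=goal(.58035,.02805,.029,-6.9); lin(g,-6.9,1,0,1)
E
```

```text
t 11.58 p [0.5806 0.0295 0.125 ] yawY -7.04 z [ 0.004  -0.0019 -1.    ] F [-0.3 -0.7 10.9] T [-0.29 -0.24 -0.01] g 7.1 q [ 0.48  0.29 -0.68  1.71  0.19  1.21 -0.37]
[[[0.2,0.1,-0.1],[-1.2,0.2,1.5],0]]
max 1.5 0.2
```

>>> step_arm([
  [[0,0,0],[0,-1,5],0],
  [[0,0,0],[-1,-1,5],0],
])

```text
time: 11.75
position: [0.5852, 0.0292, 0.1247]
tool_rot: [2.342, 2.07, 0.018]
ft_force: [-5.1, -0.3, 22.5]
grip_width: 0.087
```

```bash
python3 - <<'E'
from h import *
show(); g=goal(.58035,.02805,.029,-6.9); lin(g,-6.9,1,0,1)
E
```

```text
t 11.75 p [0.5852 0.0292 0.1247] yawY -7.05 z [ 0.0191 -0.004  -0.9998] F [-5.1 -0.3 22.5] T [-0.11  1.59  0.05] g 7.6 q [ 0.48  0.28 -0.68  1.71  0.2   1.2  -0.37]
[[[1.1,0.1,-0.2],[-1.4,-4.4,1.2],0]]
max 4.4 1.1
```

>>> step_arm([
  [[1.1,0,0],[-1,-4.5,2.5],0],
  [[0,0,3],[0,-2,2.5],0],
  [[0,0,3],[0,-1,3],0],
])

```text
time: 12.0
position: [0.5827, 0.0295, 0.1261]
tool_rot: [2.454, 1.945, 0.011]
ft_force: [-2.6, -1.4, 8.4]
grip_width: 0.08
```

```bash
python3 - <<'E'
from h import *
show(); s,M,y=st(); g=goal(.58035,.02805,.030,y); lin(g,y,1,0,1)
E
```

```text
t 12.0 p [0.5827 0.0295 0.1261] yawY -13.21 z [ 0.0121 -0.004  -0.9999] F [-2.6 -1.4  8.4] T [-0.19  0.89  0.22] g 6.9 q [ 0.47  0.28 -0.67  1.71  0.19  1.21 -0.47]
[[[0.7,0.1,0.0],[-1.7,-1.6,1.6],0]]
max 1.7 0.7
```

>>> step_arm([
  [[0.5,0,3],[-1.5,-2.5,4],0],
  [[0.3,0,3],[0,-1.5,3.5],0],
  [[0.2,0,3],[0,-1.5,3.5],0],
])

```text
time: 12.25
position: [0.5827, 0.0299, 0.1249]
tool_rot: [2.608, 1.74, 0.01]
ft_force: [-3.4, -0.8, 14.3]
grip_width: 0.082
```

```bash
python3 - <<'E'
from h import *
show(); s,M,y=st(); g=goal(.58035,.02805,.030,y); lin(g,y,1,0,1)
d,p,M=shot('wrist','o'); crop(d,'o1',280,140,360,240,6)
E
```

```text
t 12.25 p [0.5827 0.0299 0.1249] yawY -22.58 z [ 0.0091 -0.0018 -1.    ] F [-3.4 -0.8 14.3] T [-0.46  0.93  0.17] g 7.2 q [ 0.45  0.28 -0.64  1.71  0.18  1.21 -0.63]
[[[0.5,-0.1,0.0],[-2.3,-1.2,0.4],0]]
max 2.3 0.5
```

View pics/o1.png

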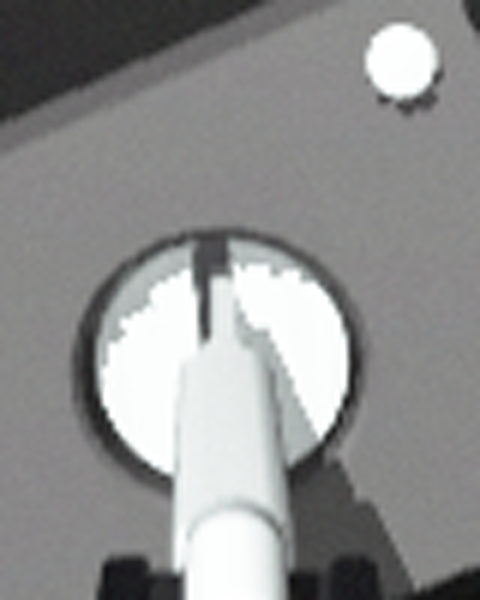

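>>> step_arm([
  [[0.4,0,4],[-2.5,-2.5,3],0],
  [[0.2,0,4],[-1,-1.5,3],0],
  [[0.2,0,4],[-1,-1.5,3],0],
  [[0.2,0,4],[-1,-1.5,3],0],
])

```text
time: 12.63
position: [0.5818, 0.029, 0.125]
tool_rot: [2.837, 1.345, 0.02]
ft_force: [-1.9, -0.4, 11.7]
grip_width: 0.076
```

```bash
python3 - <<'E'
from h import *
show(); s,M,y=st(); g=goal(.58035,.02805,.030,y); lin(g,y,1,0,1)
E
```

```text
t 12.63 p [0.5818 0.029  0.125 ] yawY -39.26 z [ 0.0124  0.0038 -0.9999] F [-1.9 -0.4 11.7] T [-0.27  0.56  0.17] g 6.6 q [ 0.43  0.27 -0.6   1.71  0.16  1.2  -0.9 ]
[[[0.4,-0.6,0.0],[-1.3,-0.2,0.5],0]]
max 1.3 0.6
```

>>> step_arm([
  [[0.4,-0.4,4],[-2,-1.5,3],0],
  [[0.2,-0.2,4],[-1.5,-1,3],0],
  [[0.2,-0.2,4],[-1.5,-1,3],0],
  [[0.2,-0.2,4],[-1.5,-1,3],0],
])

```text
time: 12.97
position: [0.582, 0.0287, 0.125]
tool_rot: [-3.004, -0.92, -0.011]
ft_force: [-1.2, -1.0, 12.0]
grip_width: 0.08
```

```bash
python3 - <<'E'
from h import *
show(); s,M,y=st(); g=goal(.58035,.02805,.030,y); lin(g,y,1,0,1)
E
```

```text
t 12.97 p [0.582  0.0287 0.125 ] yawY -55.95 z [ 0.0069  0.0022 -1.    ] F [-1.2 -1.  12. ] T [-0.15  0.57  0.16] g 6.9 q [ 0.39  0.27 -0.56  1.71  0.15  1.2  -1.19]
[[[0.1,-0.4,0.0],[-1.4,-0.1,0.5],0]]
max 1.4 0.4
```

>>> step_arm([
  [[0.2,-0.4,4],[-2,-0.5,3],0],
  [[0,-0.2,4],[-1.7,-0.5,3],0],
  [[0,-0.2,4],[-1.7,-0.5,3],0],
  [[0,-0.2,4],[-1.7,-0.3,3],0],
])

```text
time: 13.3
position: [0.5823, 0.0287, 0.125]
tool_rot: [3.1, 0.474, 0.01]
ft_force: [-1.6, 0.6, 10.9]
grip_width: 0.084
```

```bash
python3 - <<'E'
from h import *
show(); s,M,y=st(); g=goal(.58035,.02805,.030,y); lin(g,y,1,0,1)
E
```

```text
t 13.3 p [0.5823 0.0287 0.125 ] yawY -72.63 z [ 0.0073 -0.0041 -1.    ] F [-1.6  0.6 10.9] T [-0.06  0.66  0.24] g 7.3 q [ 0.36  0.26 -0.53  1.71  0.15  1.2  -1.47]
[[[0.3,-0.3,0.0],[-1.7,0.3,0.5],0]]
max 1.7 0.3
```

>>> step_arm([
  [[0.2,-0.3,3.5],[-2,0.2,3],0],
  [[0,-0.2,3],[-1.7,0,2.5],0],
  [[0,-0.2,3],[-1.7,0,2.5],0],
  [[0,-0.2,2],[-1.7,0,2.5],0],
])

```text
time: 13.63
position: [0.5819, 0.0287, 0.1258]
tool_rot: [3.133, 0.146, 0.011]
ft_force: [-2.0, -0.2, 9.9]
grip_width: 0.08
```

```bash
python3 - <<'E'
from h import *
show(); s,M,y=st(); g=goal(.58035,.02805,.030,y); lin(g,y,1,0,1)
d,p,M=shot('wrist','p'); crop(d,'p1',270,130,370,240,5)
E
```

```text
t 13.63 p [0.5819 0.0287 0.1258] yawY -84.65 z [ 0.0073 -0.0051 -1.    ] F [-2.  -0.2  9.9] T [-0.02  0.59  0.19] g 7.0 q [ 0.33  0.26 -0.5   1.71  0.14  1.2  -1.68]
[[[0.3,-0.4,0.0],[-1.3,0.8,1.3],0]]
max 1.3 0.4
```

View pics/p1.png

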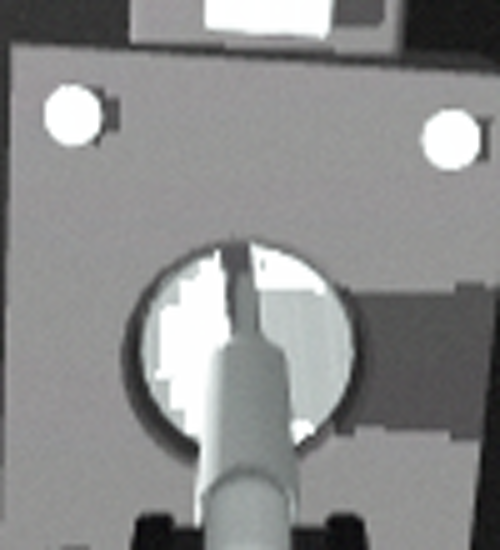

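>>> step_arm([
  [[0.2,-0.3,3],[-1.5,0.8,3],0],
  [[0,-0.2,2.5],[-1.5,0.3,3],0],
  [[0,-0.2,2],[-1.5,0.3,2.5],0],
])

```text
time: 13.93
position: [0.5821, 0.0286, 0.1255]
tool_rot: [3.138, -0.065, 0.01]
ft_force: [-1.7, -0.0, 8.9]
grip_width: 0.075
```

```bash
python3 - <<'E'
from h import *
show(); s,M,y=st(); g=goal(.58035,.02805,.030,y); lin(g,y,1,0,1)
d,p,M=shot('wrist','q'); crop(d,'q1',270,130,370,240,5)
E
```

```text
t 13.93 p [0.5821 0.0286 0.1255] yawY -92.38 z [ 0.0064 -0.0028 -1.    ] F [-1.7 -0.   8.9] T [-0.02  0.61  0.18] g 6.5 q [ 0.32  0.26 -0.48  1.71  0.13  1.2  -1.81]
[[[0.1,-0.4,0.0],[-1.4,0.9,1.0],0]]
max 1.4 0.4
```

View pics/q1.png

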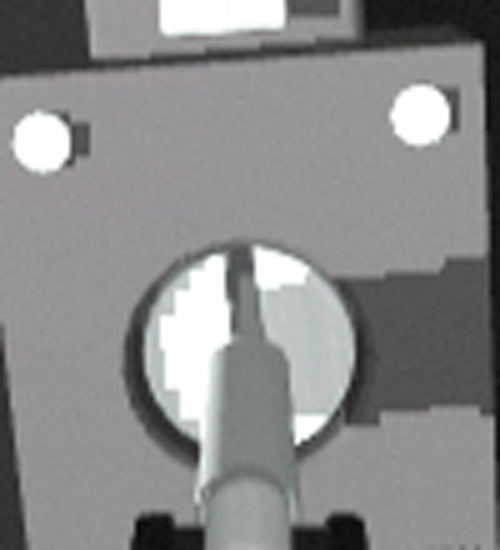

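>>> step_arm([
  [[0,-0.3,2],[-1.5,0.8,2.5],0],
  [[0,-0.2,1.5],[-1.5,0.3,2.5],0],
])

```text
time: 14.15
position: [0.5821, 0.0287, 0.126]
tool_rot: [3.135, -0.164, 0.009]
ft_force: [-2.1, 0.3, 9.7]
grip_width: 0.08
```

```bash
python3 - <<'E'
from h import *
show(); s,M,y=st(); g=goal(.58035,.02805,.030,y); lin(g,y,1,0,1)
E
```

```text
t 14.15 p [0.5821 0.0287 0.126 ] yawY -96.0 z [ 0.0054 -0.0024 -1.    ] F [-2.1  0.3  9.7] T [0.   0.57 0.43] g 7.0 q [ 0.31  0.25 -0.48  1.71  0.13  1.2  -1.87]
[[[0.1,-0.3,0.0],[-1.4,1.1,1.5],0]]
max 1.5 0.3
```

>>> step_arm([
  [[0,0,1],[-1.3,1,0],0],
  [[0,0,0.8],[-1,0.5,-1],0],
  [[0,0,0.8],[-0.5,0,-1],0],
])

```text
time: 14.4
position: [0.5798, 0.0289, 0.1303]
tool_rot: [3.131, -0.231, 0.013]
ft_force: [0.4, 0.5, -11.8]
grip_width: 0.082
```

```bash
python3 - <<'E'
from h import *
show(); s,M,y=st(); g=goal(.58035,.02805,.030,y); lin(g,y,1,0,1)
d,p,M=shot('wrist','r'); crop(d,'r1',270,130,370,240,5)
E
```

```text
t 14.4 p [0.5798 0.0289 0.1303] yawY -98.45 z [ 0.0081 -0.0028 -1.    ] F [  0.4   0.5 -11.8] T [ 0.05 -0.15  0.68] g 7.2 q [ 0.31  0.24 -0.47  1.71  0.12  1.21 -1.91]
[[[0.1,-0.5,0.0],[0.9,1.1,5.8],0]]
max 5.8 0.5
```

View pics/r1.png

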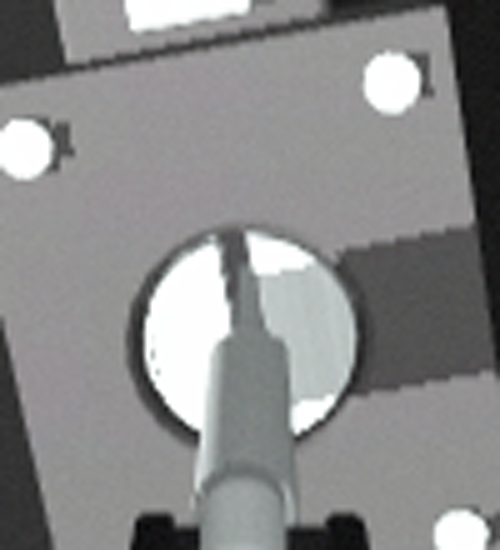

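>>> step_arm([
  [[0,0,-2],[0,0.5,1],0],
  [[0,0,-1.5],[0,0.3,0.5],0],
  [[0,0,0],[0,0,0],0],
])

```text
time: 14.7
position: [0.5806, 0.0288, 0.13]
tool_rot: [3.136, -0.132, 0.016]
ft_force: [0.0, 0.6, -3.2]
grip_width: 0.081
```

```bash
python3 - <<'E'
from h import *
show(); s,M,y=st(); g=goal(.58035,.02805,.0335,y); lin(g,y,1,0,1)
d,p,M=shot('wrist','s'); crop(d,'s1',270,130,370,240,5)
E
```

```text
t 14.7 p [0.5806 0.0288 0.13  ] yawY -94.81 z [ 0.0101 -0.0027 -0.9999] F [ 0.   0.6 -3.2] T [0.   0.33 0.17] g 7.1 q [ 0.32  0.24 -0.48  1.71  0.12  1.21 -1.85]
[[[0.1,-0.6,0.0],[0.1,1.0,2.0],0]]
max 2.0 0.6
```

View pics/s1.png

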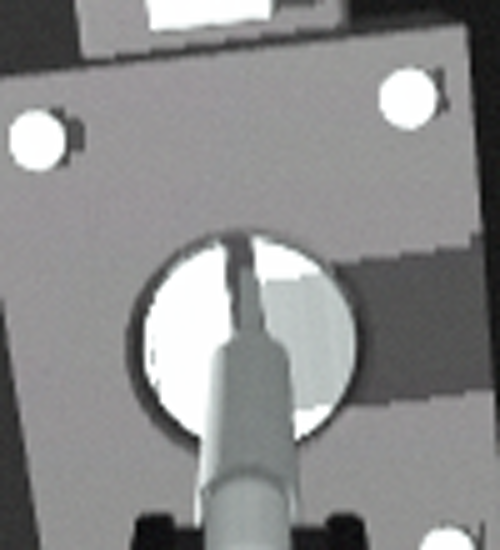

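>>> step_arm([
  [[0,-0.5,-2],[0,1,1],0],
  [[0,0,-1.5],[0,0,0],0],
  [[0,0,0],[0,0,0],0],
])

```text
time: 15.0
position: [0.5816, 0.028, 0.1299]
tool_rot: [3.14, -0.039, 0.005]
ft_force: [-0.1, 0.3, -1.2]
grip_width: 0.086
```

```bash
python3 - <<'E'
from h import *
show(); s,M,y=st(); g=goal(.58035,.02805,.0335,y); lin(g,y,1,0,1)
E
```

```text
t 15.0 p [0.5816 0.028  0.1299] yawY -91.41 z [ 0.0035 -0.0014 -1.    ] F [-0.1  0.3 -1.2] T [0.14 0.06 0.01] g 7.5 q [ 0.32  0.25 -0.48  1.7   0.13  1.21 -1.79]
[[[0.1,-0.2,0.0],[-0.9,0.3,1.9],0]]
max 1.9 0.2
```

Torque is down to about 0, so I'll lift out.

>>> step_arm([
  [[0,0,0],[0,0,-3],0],
  [[0,0,0],[0,0,-4],0],
  [[0,0,0],[0,0,-6],0],
  [[0,0,0],[0,0,-10],0],
  [[0,0,0],[0,0,-15],0],
  [[0,0,0],[0,0,-20],0],
  [[0,0,0],[0,0,-20],0],
  [[0,0,0],[0,0,0],0],
  [[0,0,0],[0,0,0],0],
])

```text
time: 15.75
position: [0.5801, 0.0277, 0.2128]
tool_rot: [3.14, -0.047, 0.003]
ft_force: [0.3, 0.3, -3.0]
grip_width: 0.08
```

```bash
python3 - <<'E'
from h import *
show(); d,p,M=shot('wrist','t'); crop(d,'t1',240,110,400,260,4); s=grab('scene','t'); crop(s,'t2',240,160,340,280,5)
E
```

```text
t 15.75 p [0.5801 0.0277 0.2128] yawY -91.7 z [ 0.0016 -0.0014 -1.    ] F [ 0.3  0.3 -3. ] T [-0.01  0.   -0.01] g 7.0 q [ 0.33  0.2  -0.49  1.59  0.1   1.37 -1.77]
```

View pics/t1.png

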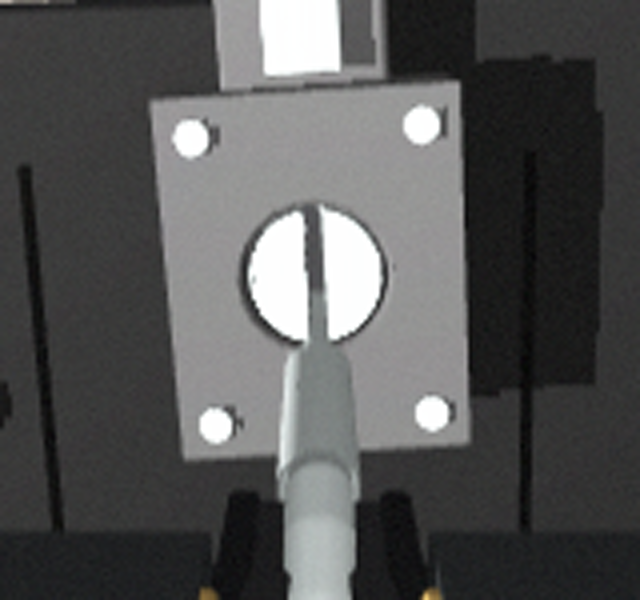

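View pics/t2.png

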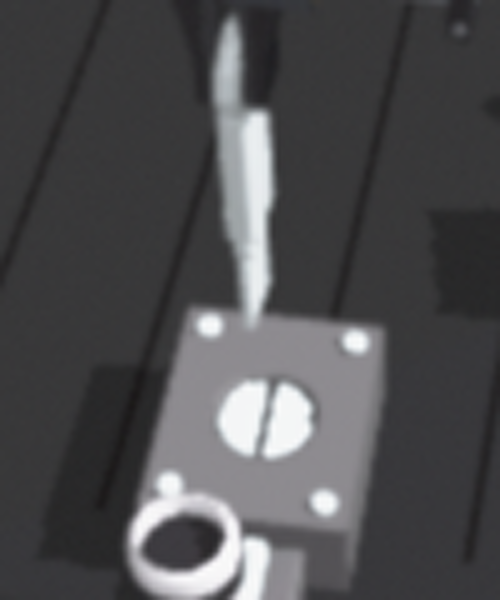

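```bash
python3 - <<'E'
from h import *
d=load('wrist','t')
def z(u0,u1,v0,v1):
    P=np.array([depthpt(d,u,v)[2] for v in range(v0,v1) for u in range(u0,u1) if d['range_z'][v,u]>0]); return np.median(P).round(4),P.std().round(4),len(P)
print('discL',z(305,314,170,188),'discR',z(324,333,170,188),'blockL',z(286,297,165,190),'blockR',z(341,352,165,190),'top',z(300,340,145,155))
lockmeas(d,318,178,22,.0425)
e=load('wrist','h')  # before
d=e; u,v=322.7,158.5
print('before disc',z(310,319,153,163),z(326,335,153,163),'block',z(290,300,153,163),z(345,355,153,163))
E
```

```text
discL (np.float64(0.0427), np.float64(0.0008), 162) discR (np.float64(0.0425), np.float64(0.0007), 162) blockL (np.float64(0.0449), np.float64(0.0007), 272) blockR (np.float64(0.0447), np.float64(0.0007), 274) top (np.float64(0.0449), np.float64(0.0007), 400)
disc 580.4435424804688 27.85097885131836 38.22692108154297 39.60588455200195
slot ang 1.1824328 through [580.79846   27.821074] off from centre -0.037223025385287656 width sd 1.5151037580096762
before disc (np.float64(0.0448), np.float64(0.0008), 90) (np.float64(0.0449), np.float64(0.0007), 90) block (np.float64(0.0448), np.float64(0.0007), 100) (np.float64(0.0447), np.float64(0.0008), 100)
```

```bash
python3 - <<'E'
from h import *
show(); lin([.421,.2355,.225],13.3,20,0,0,polar=True)
E
```

```text
t 15.85 p [0.5799 0.0277 0.2122] yawY -91.68 z [ 0.001  -0.0013 -1.    ] F [ 0.3  0.1 -2. ] T [ 0.04  0.   -0.02] g 6.8 q [ 0.33  0.2  -0.49  1.6   0.1   1.37 -1.77]
[[[0.1,-0.1,-5.2],[-6.0,-13.0,-1.0],0],[[0.0,0.0,-5.3],[-5.0,-13.0,0.0],0],[[0.0,0.0,-5.2],[-5.0,-13.0,-1.0],0],[[0.0,0.0,-5.3],[-3.0,-14.0,-1.0],0],[[0.0,0.0,-5.2],[-2.0,-13.0,0.0],0],[[0.0,0.0,-5.3],[-2.0,-14.0,-1.0],0],[[0.0,0.0,-5.2],[0.0,-14.0,0.0],0],[[0.0,0.0,-5.3],[0.0,-13.0,-1.0],0],[[0.0,0.0,-5.2],[1.0,-14.0,-1.0],0],[[0.0,0.0,-5.3],[2.0,-13.0,0.0],0],[[-0.1,0.0,-5.2],[3.0,-13.0,-1.0],0],[[0.0,0.0,-5.3],[3.0,-12.0,-1.0],0]]
[[[0.0,0.0,-5.2],[5.0,-12.0,0.0],0],[[0.0,0.0,-5.3],[5.0,-12.0,-1.0],0],[[0.0,0.0,-5.2],[6.0,-12.0,-1.0],0],[[0.0,0.0,-5.3],[6.0,-10.0,0.0],0],[[0.0,0.0,-5.2],[7.0,-11.0,-1.0],0],[[0.0,0.0,-5.3],[8.0,-10.0,-1.0],0],[[0.0,0.0,-5.2],[8.0,-9.0,0.0],0],[[0.0,0.0,-5.3],[9.0,-8.0,-1.0],0]]
max 14.0 5.3
```

>>> step_arm([
  [[0,0,-5.2],[-6,-13,-4],0],
  [[0,0,-5.2],[-5,-13,-3],0],
  [[0,0,-5.2],[-4,-13,-2],0],
  [[0,0,-5.2],[-3,-14,-1],0],
  [[0,0,-5.2],[-2,-14,-1],0],
  [[0,0,-5.2],[-2,-14,-1],0],
  [[0,0,-5.2],[0,-14,-1],0],
  [[0,0,-5.2],[0,-14,-1],0],
  [[0,0,-5.2],[1,-14,-1],0],
  [[0,0,-5.2],[2,-13,-1],0],
  [[0,0,-5.2],[3,-13,0],0],
  [[0,0,-5.2],[3,-12,0],0],
])

```text
time: 16.85
position: [0.4812, 0.1666, 0.2111]
tool_rot: [-2.667, -1.642, 0.039]
ft_force: [-0.9, -0.0, -2.9]
grip_width: 0.081
```

```bash
python3 - <<'E'
from h import *
show(); lin([.424,.225,.225],13.3,9,0,0,polar=True)
E
```

```text
t 16.85 p [0.4812 0.1666 0.2111] yawY -26.77 z [-0.0262 -0.0054 -0.9996] F [-0.9 -0.  -2.9] T [-0.03 -0.13  0.  ] g 7.1 q [ 0.28  0.07 -0.68  1.73  0.04  1.38 -0.88]
[[[-1.2,0.9,-4.4],[4.0,-9.0,-1.0],0],[[0.0,0.0,-4.5],[4.0,-8.0,-2.0],0],[[0.0,0.0,-4.4],[4.0,-8.0,-2.0],0],[[0.0,0.0,-4.5],[5.0,-8.0,-1.0],0],[[0.0,0.0,-4.4],[6.0,-7.0,-2.0],0],[[0.0,0.0,-4.5],[5.0,-7.0,-1.0],0],[[0.0,0.0,-4.5],[7.0,-6.0,-2.0],0],[[0.0,0.0,-4.4],[6.0,-6.0,-1.0],0],[[0.0,0.0,-4.5],[7.0,-6.0,-2.0],0]]
max 9.0 4.5
```

>>> step_arm([
  [[-1.2,0.9,-4.5],[4,-9,-5],0],
  [[0,0,-4.5],[4,-8,-3],0],
  [[0,0,-4.5],[4,-8,-2],0],
  [[0,0,-4.5],[5,-8,-2],0],
  [[0,0,-4.5],[5,-7,-2],0],
  [[0,0,-4.5],[5,-7,-2],0],
  [[0,0,-4.5],[6,-5,-1],0],
  [[0,0,-4.5],[4,-3,-1],0],
  [[0,0,-4],[2,0,0],0],
  [[0,0,0],[0,0,0],0],
  [[0,0,0],[0,0,0],0],
])

```text
time: 17.77
position: [0.4203, 0.2184, 0.2157]
tool_rot: [-1.888, -2.493, 0.029]
ft_force: [-0.2, -0.5, -1.9]
grip_width: 0.084
```

```bash
python3 - <<'E'
from h import *
show(); d,p,M=shot('wrist','u'); np.savez('pu.npz',p=p,M=M); crop(d,'u1',280,130,365,240,5.4); lin([.421,.2352,.19],13.3,5,0,1)
E
```

```text
t 17.77 p [0.4203 0.2184 0.2157] yawY 15.74 z [-0.0222 -0.0061 -0.9997] F [-0.2 -0.5 -1.9] T [-0.05 -0.08  0.04] g 7.3 q [ 0.24 -0.03 -0.74  1.8  -0.02  1.38 -0.23]
[[[-1.3,0.0,0.5],[3.2,1.2,5.1],0],[[0.0,0.0,0.5],[3.2,1.0,5.1],0],[[0.0,0.0,0.5],[3.3,1.0,5.2],0],[[0.0,0.0,0.4],[3.2,1.0,5.1],0],[[0.0,0.0,0.5],[3.3,1.0,5.1],0]]
max 5.2 1.3
```

View pics/u1.png

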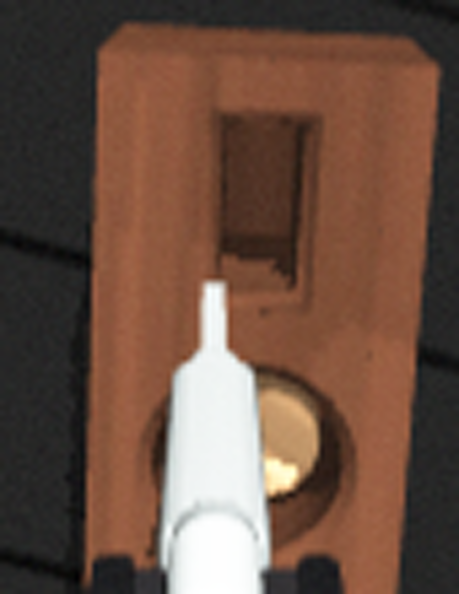

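```bash
python3 - <<'E'
from h import *
d=load('wrist','u')
C=[(217,113),(322,113),(308,306),(217,290)]
for x,y in C[:3]: print((onplane(d,280+x/5.4-.4,130+y/5.4-.4,.07)*1000).round(1))
A=[onplane(d,280+x/5.4-.4,130+y/5.4-.4,.07)[:2] for x,y in C]
print('ctr',(A[0]+A[2])/2)
hsv=cv2.cvtColor(d['frame'],cv2.COLOR_RGB2HSV)
# top-face corners of stand
for x,y in [(99,50),(438,72)]: print((onplane(d,280+x/5.4-.4,130+y/5.4-.4,.07)*1000).round(1))
E
```

```text
[407.9 250.7  70. ]
[427.6 256.3  70. ]
[435.9 218.6  70. ]
ctr [0.42192007 0.23462603]
[382.7 256.1  70. ]
[446.8 270.   70. ]
```

```bash
python3 - <<'E'
from h import *
g=goal(.4214,.235,.090,12.7); print(g); lin(g,12.7,5,0,1)
E
```

```text
[0.42162671 0.23535861 0.1845    ]
[[[-1.3,0.0,0.6],[3.2,1.3,6.2],0],[[0.0,0.0,0.6],[3.2,1.2,6.2],0],[[0.0,0.0,0.6],[3.3,1.1,6.3],0],[[0.0,0.0,0.6],[3.2,1.1,6.2],0],[[0.0,0.0,0.6],[3.3,1.1,6.2],0]]
max 6.3 1.3
```

>>> step_arm([
  [[-1.3,0,0.8],[4,1.2,3],0],
  [[0,0,0.6],[4,1.2,6],0],
  [[0,0,0.6],[4,1,6],0],
  [[0,0,0.6],[3,1,6],0],
  [[0,0,0.5],[2,1,5],0],
  [[0,0,0],[0,0,0],0],
  [[0,0,0],[0,0,0],0],
])

```text
time: 18.4
position: [0.4215, 0.2339, 0.1857]
tool_rot: [-1.982, -2.435, 0.005]
ft_force: [0.5, 0.2, -1.9]
grip_width: 0.081
```

```bash
python3 - <<'E'
from h import *
show(); g=goal(.4214,.235,.082,12.7); lin(g,12.7,1,0,1)
E
```

```text
t 18.4 p [0.4215 0.2339 0.1857] yawY 11.71 z [-0.0033 -0.0012 -1.    ] F [ 0.5  0.2 -1.9] T [ 0.   -0.07 -0.02] g 7.1 q [ 0.22 -0.   -0.77  1.84 -0.    1.3  -0.35]
[[[-0.2,0.0,-1.0],[1.4,0.4,9.2],0]]
max 9.2 1.0
```

>>> step_arm([
  [[-0.2,0,-1],[1.4,0.4,4],0],
  [[0,0,0],[0,0,4],0],
  [[0,0,0],[0,0,0],0],
  [[0,0,0],[0,0,0],0],
])

```text
time: 18.73
position: [0.4221, 0.2349, 0.1772]
tool_rot: [1.961, 2.454, 0.0]
ft_force: [-1.4, -1.2, -1.0]
grip_width: 0.083
```

```bash
python3 - <<'E'
from h import *
show(); g=goal(.4214,.235,.06,12.7); lin(g,12.7,1,0,1); d,p,M=shot('wrist','v');crop(d,'v1',280,130,365,240,5.4)
s=grab('scene','v'); crop(s,'v2',340,110,440,240,4.5)
E
```

```text
t 18.73 p [0.4221 0.2349 0.1772] yawY 12.74 z [ 6.e-04 -3.e-04 -1.e+00] F [-1.4 -1.2 -1. ] T [ 0.02 -0.11 -0.01] g 7.2 q [ 0.21  0.   -0.77  1.86  0.    1.28 -0.34]
[[[0.0,0.0,0.0],[0.5,-0.4,22.7],0]]
max 22.7 0.0
```

View pics/v1.png

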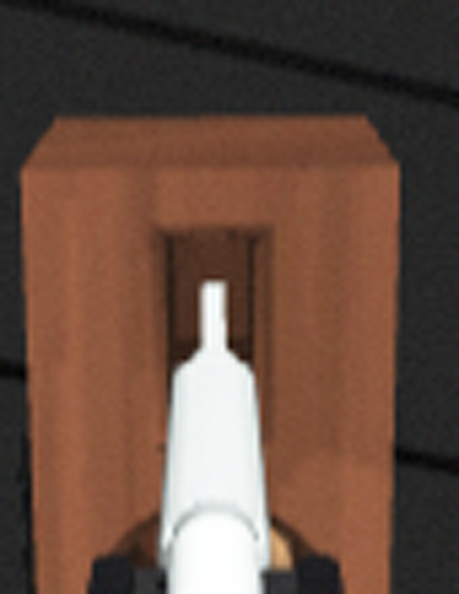

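View pics/v2.png

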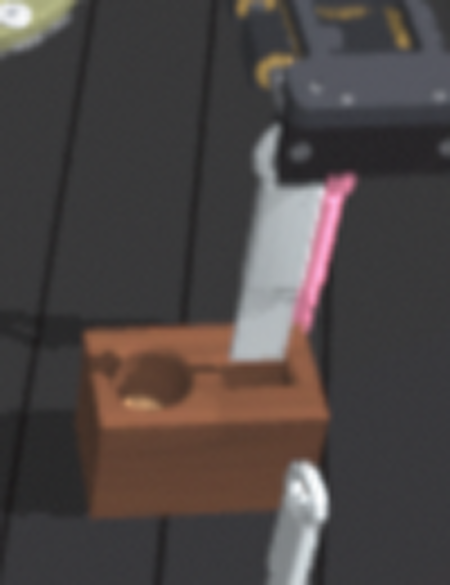

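>>> step_arm([
  [[0,0,0],[0.5,0,4],0],
  [[0,0,0],[0,0,6],0],
  [[0,0,0],[0,0,6],0],
  [[0,0,0],[0,0,5],0],
  [[0,0,0],[0,0,0],0],
])

```text
time: 19.25
position: [0.4224, 0.2354, 0.1546]
tool_rot: [1.961, 2.452, 0.001]
ft_force: [0.1, -0.6, -1.6]
grip_width: 0.083
```

```bash
python3 - <<'E'
from h import *
show(); g=goal(.4214,.235,.03,12.7); lin(g,12.7,1,0,1)
E
```

```text
t 19.25 p [0.4224 0.2354 0.1546] yawY 12.71 z [ 1.9e-03 -3.0e-04 -1.0e+00] F [ 0.1 -0.6 -1.6] T [-0.01 -0.08  0.01] g 7.2 q [ 0.21  0.03 -0.78  1.89  0.02  1.23 -0.35]
[[[0.1,0.0,0.0],[0.2,-0.8,30.1],0]]
max 30.1 0.1
```

Inside the pocket with no contact. Continuing down.

>>> step_arm([
  [[0.1,0,0],[0,-1,6],0],
  [[0,0,0],[0,0,7],0],
  [[0,0,0],[0,0,7],0],
  [[0,0,0],[0,0,7],0],
  [[0,0,0],[0,0,6],0],
  [[0,0,0],[0,0,0],0],
])

```text
time: 19.75
position: [0.4208, 0.2348, 0.1172]
tool_rot: [-1.962, -2.453, 0.003]
ft_force: [0.2, -0.6, -1.6]
grip_width: 0.079
```

```bash
python3 - <<'E'
from h import *
show(); g=goal(.4214,.235,.008,12.7); lin(g,12.7,1,0,1)
E
```

```text
t 19.75 p [0.4208 0.2348 0.1172] yawY 12.71 z [-0.0015 -0.0011 -1.    ] F [ 0.2 -0.6 -1.6] T [-0.04 -0.09 -0.03] g 6.9 q [ 0.2   0.07 -0.78  1.94  0.05  1.16 -0.38]
[[[-0.1,0.0,0.0],[0.4,1.0,14.7],0]]
max 14.7 0.1
```

>>> step_arm([
  [[0,0,0],[0.4,1,5],0],
  [[0,0,0],[0,0,5],0],
  [[0,0,0],[0,0,3],0],
  [[0,0,0],[0,0,1],0],
  [[0,0,0],[0,0,0],0],
])

```text
time: 20.17
position: [0.4224, 0.2359, 0.1022]
tool_rot: [-1.962, -2.453, 0.001]
ft_force: [-0.4, 0.3, -0.8]
grip_width: 0.079
```

```bash
python3 - <<'E'
from h import *
show(); g=goal(.4214,.235,.006,12.7); lin(g,12.7,1,0,1)
E
```

```text
t 20.17 p [0.4224 0.2359 0.1022] yawY 12.71 z [-7.e-04 -4.e-04 -1.e+00] F [-0.4  0.3 -0.8] T [-0.08 -0.04 -0.04] g 6.9 q [ 0.19  0.09 -0.78  1.95  0.07  1.13 -0.4 ]
[[[0.0,0.0,0.0],[-0.4,-0.9,1.7],0]]
max 1.7 0.0
```

>>> step_arm([
  [[0,0,0],[0,-0.8,1.5],0],
  [[0,0,0],[0,0,1],0],
  [[0,0,0],[0,0,0],0],
])

```text
time: 20.42
position: [0.4234, 0.2366, 0.1024]
tool_rot: [1.961, 2.452, 0.004]
ft_force: [-1.5, 0.1, -1.5]
grip_width: 0.083
```

```bash
python3 - <<'E'
from h import *
show()
E
```

```text
t 20.42 p [0.4234 0.2366 0.1024] yawY 12.7 z [ 3.2e-03  5.0e-04 -1.0e+00] F [-1.5  0.1 -1.5] T [-0.02  0.1   0.03] g 7.2 q [ 0.19  0.09 -0.78  1.95  0.07  1.13 -0.4 ]
```

>>> step_arm([
  [[0,0,0],[0,0,0],14],
  [[0,0,0],[0,0,0],20],
  [[0,0,0],[0,0,0],30],
  [[0,0,0],[0,0,0],45],
  [[0,0,0],[0,0,0],45],
  [[0,0,0],[0,0,0],45],
])

```text
time: 20.92
position: [0.4242, 0.2371, 0.1029]
tool_rot: [1.96, 2.451, 0.007]
ft_force: [-0.3, -0.1, 0.1]
grip_width: 0.444
```

```bash
python3 - <<'E'
from h import *
show(); d,p,M=shot('wrist','w'); crop(d,'w1',240,130,400,300,3.5)
E
```

```text
t 20.92 p [0.4242 0.2371 0.1029] yawY 12.7 z [ 0.0054  0.0015 -1.    ] F [-0.3 -0.1  0.1] T [-0.03 -0.08 -0.03] g 38.6 q [ 0.19  0.09 -0.78  1.95  0.07  1.13 -0.4 ]
```

View pics/w1.png

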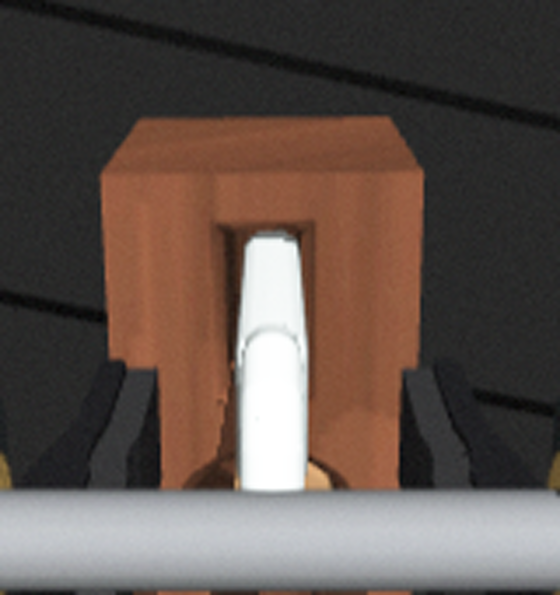

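Released, and the opener stands in the pocket. I'll retreat straight up, holding the opening at 45 mm.

>>> step_arm([
  [[0,0,0],[0,0,-5],45],
  [[0,0,0],[0,0,-15],45],
  [[0,0,0],[0,0,-20],45],
  [[0,0,0],[0,0,-25],45],
  [[0,0,0],[0,0,-30],45],
  [[0,0,0],[0,0,-30],45],
  [[0,0,0],[0,0,-20],45],
  [[0,0,0],[0,0,0],45],
])

```text
time: 21.63
position: [0.4214, 0.2365, 0.2548]
tool_rot: [1.96, 2.455, 0.002]
ft_force: [0.3, -0.8, -0.3]
grip_width: 0.519
```

```bash
python3 - <<'E'
from h import *
show(); lin([.43,.15,.28],12.7,4,45)
E
```

```text
t 21.63 p [0.4214 0.2365 0.2548] yawY 12.8 z [ 1.3e-03  8.0e-04 -1.0e+00] F [ 0.3 -0.8 -0.3] T [ 0.05 -0.16 -0.06] g 45.1 q [ 0.23 -0.04 -0.76  1.74 -0.03  1.43 -0.3 ]
[[[0.1,0.0,0.0],[-22.0,-3.0,-6.0],45],[[0.0,0.0,0.1],[-21.0,-2.0,-7.0],45],[[0.0,0.0,0.0],[-22.0,-3.0,-6.0],45],[[0.0,0.0,0.0],[-21.0,-3.0,-6.0],45]]
max 22.0 0.1
```

>>> step_arm([
  [[0,0,0],[-15,2,-6],45],
  [[0,0,0],[-20,2,-6],45],
  [[0,0,0],[-20,2,-6],45],
  [[0,0,0],[-10,0,0],45],
  [[0,0,0],[0,0,0],45],
  [[0,0,0],[0,0,0],45],
])

```text
time: 22.13
position: [0.4415, 0.1745, 0.274]
tool_rot: [1.954, 2.458, 0.006]
ft_force: [-0.2, -0.7, 0.1]
grip_width: 0.514
```

```bash
python3 - <<'E'
from h import *
show(); d=grab('wrist','x'); grab('scene','x'); t=grab('top','x')
P=np.array([depthpt(d,u,v) for v in range(60,200) for u in range(290,350) if d['range_z'][v,u]>0]); Q=P[P[:,2]>.135]*1000
if len(Q): print(((Q.min(0)+Q.max(0))/2).round(1),Q[:,2].max())
for n in ('scene','top'):
    a=load(n,'a')['frame'].astype(int); x=load(n,'x')['frame'].astype(int); print(n,(abs(a-x).max(2)>60).sum())
E
```

```text
t 22.13 p [0.4415 0.1745 0.274 ] yawY 13.04 z [ 0.0036  0.0021 -1.    ] F [-0.2 -0.7  0.1] T [-0.   -0.09 -0.  ] g 44.7 q [ 0.29 -0.08 -0.68  1.73 -0.05  1.47 -0.15]
[423.5 235.2 147.4] 157.72509776489002
scene 5424
top 10389
```

View pics/wrist_x.png

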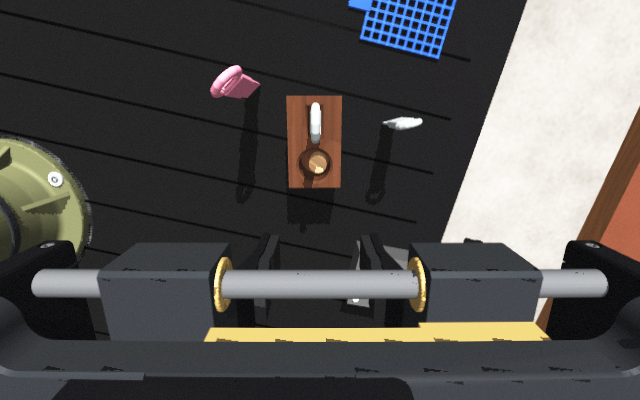

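View pics/scene_x.png

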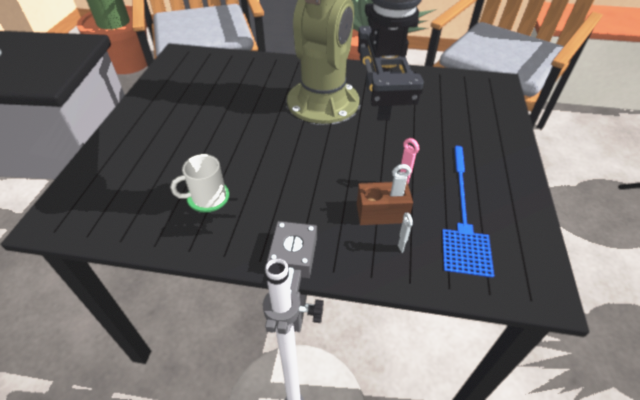

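The scene view shows the opener back in the stand at (400,180). The mug (203,182), coaster, swatter and the look-alikes are where they were, and the slot at (293,243) points to the pole. I'll hand it in.

```bash
python3 - <<'E'
from h import *
print(order.close_job())
E
```

```text
the job is handed in; nothing more can be done
None
```

The clamp is locked and the opener is back in its pocket, blade down. The job was handed in at about 22 s of the 72 s allowed; it reports no verdict.

**What I did:** I took the larger steel opener from the stand and set its blade in the slot, centring it with the wrist camera. I pushed the lock to its stop and turned it clockwise until the torque rose at the end stop. Then I eased off the press and the turn, lifted the blade out, and put the opener back in the pocket.

**Lock:** The last close look was when the blade came out. The slot was at 1.2°, in line with the pole (clamp axis about 1°). The disc sat about 2.2 mm below flush in the depth image, which has about 0.7 mm noise, against 2.5 mm expected.

**Opener:** Its top is at z = 0.158 m, the same as before I took it (0.157 m), so it is seated at the bottom. The gripper was clear of everything at hand-in.

**Everything else:** The mug, coaster, swatter and the other two openers look unmoved in the scene view. That is by eye: a pixel comparison was swamped by the arm and its shadows.

**Not as planned:**
- While pressing, the arm sagged up to about 5 mm sideways and the press peaked at 22.5 N before I corrected it.
- As I eased off at the end stop I kept a slight turn on, so the torque reached about 0.7 N m and the blade jammed briefly under about 12 N of pull. I turned back a few degrees before lifting it out.
- The gripper opening read 7 mm on the 12 mm handle, but the grip held throughout.

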